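Load the drying rack and hang it at the blower

TASK

Put every mini pumpkin upright into the drying rack, one to a pocket, while the rack hangs on its loading stand. Then carry the rack, level and without setting it down anywhere, over to the stand with the blower, hang it squarely on both hooks there and let go, and only then switch the blower on with its lever. Leave the other pots and tools on the bench where they are.

Things in the scene. Friction and masses are not known exactly. Their poses are not given: they have to be found in the camera images.
- pumpkin0: Mini pumpkin, off-white bisque, 45 g, bottom-heavy, upright on the bench at the start (4 to 6 of the six are there, absent ones read None). Lobed body 37 mm across, 23.5 mm high, flat 26 mm foot; round stem 12 mm thick rises from the body to 46 mm above the foot: grip it from above there, fingertips about 30 mm above the foot. Origin: centre of the foot's underside; z up the stem.
- pumpkin1: Mini pumpkin, off-white bisque, 45 g, bottom-heavy, upright on the bench at the start (4 to 6 of the six are there, absent ones read None). Lobed body 37 mm across, 23.5 mm high, flat 26 mm foot; round stem 12 mm thick rises from the body to 46 mm above the foot: grip it from above there, fingertips about 30 mm above the foot. Origin: centre of the foot's underside; z up the stem.
- pumpkin2: Mini pumpkin, off-white bisque, 45 g, bottom-heavy, upright on the bench at the start (4 to 6 of the six are there, absent ones read None). Lobed body 37 mm across, 23.5 mm high, flat 26 mm foot; round stem 12 mm thick rises from the body to 46 mm above the foot: grip it from above there, fingertips about 30 mm above the foot. Origin: centre of the foot's underside; z up the stem.
- pumpkin3: Mini pumpkin, off-white bisque, 45 g, bottom-heavy, upright on the bench at the start (4 to 6 of the six are there, absent ones read None). Lobed body 37 mm across, 23.5 mm high, flat 26 mm foot; round stem 12 mm thick rises from the body to 46 mm above the foot: grip it from above there, fingertips about 30 mm above the foot. Origin: centre of the foot's underside; z up the stem.
- pumpkin4: Mini pumpkin, off-white bisque, 45 g, bottom-heavy, upright on the bench at the start (4 to 6 of the six are there, absent ones read None). Lobed body 37 mm across, 23.5 mm high, flat 26 mm foot; round stem 12 mm thick rises from the body to 46 mm above the foot: grip it from above there, fingertips about 30 mm above the foot. Origin: centre of the foot's underside; z up the stem.
- pumpkin5: Mini pumpkin, off-white bisque, 45 g, bottom-heavy, upright on the bench at the start (4 to 6 of the six are there, absent ones read None). Lobed body 37 mm across, 23.5 mm high, flat 26 mm foot; round stem 12 mm thick rises from the body to 46 mm above the foot: grip it from above there, fingertips about 30 mm above the foot. Origin: centre of the foot's underside; z up the stem.
- rack: Drying rack: steel tray 114 (x) by 144 mm (y), 0.38 to 0.54 kg, balanced at its handle, hung on the loading stand at the start. Origin: centre of the underside, about 60 mm above the bench; x to its back, z up. Six 44 mm square pockets centred at x = -32, 32, y = -47, 0, 47 mm; floor 3 mm, wall tops 18 mm above the origin, walls 3 mm thick. Hung, it leans forward about 3 degrees.
- rack_handle (a point): Grip point of the rack's handle, 72 mm above the origin of the rack: an upright wooden slat over the tray's middle, 8 mm thick in the rack's x, 64 mm long in y, from 58 to 84 mm above the underside. Pinch it from above across its thickness. Stems of loaded pumpkins reach 49 mm above the underside.
- rack_bar (a point): Middle of the rack's hang-bar, 8 mm thick, 124 mm long along the rack's y, 68.5 mm behind the tray's centre and 78 mm above its underside, carried by wire uprights at y = -62 and 62 mm. It lies in both hooks of a stand when hung.
- load_hooks (a point): Loading stand (dark foot plate, two steel posts, no blower): where the bar's middle lies when hung, 138 mm up; x points into the posts, away from the rack's side, y along the bar. Hooks at y = -35, 35 mm, open upward; flared lips reach 16 mm above and 17.5 mm in front of this point, post tops 10 mm above. To unhook: lift the rack 25 mm or more straight up, then away to -x.
- dry_hooks (a point): The same point and axes on the drying stand: an identical stand with a grey drum blower and square nozzle behind its posts (none of it above 150 mm). Either stand may be on the left. A level rack's bar fits down within 1.5 mm of this point in x (flared lips guide it) and 20 mm in y; the tray's back then leans on a rubber-covered bar 66 mm lower, and the bar settles within 4 mm of this point.
- switch (a joint): The blower's toggle lever, on a grey box between the stands: 0 = off, leaning 0.5 rad from upright towards the robot (-x); 1.0 rad = fully on, leaning 0.5 rad away (+x). It stays where it is left and moves with a light push of about 1 N.
- switch_tip (a point): Centre of the black ball, 26 mm across, at the end of the switch lever, 60 mm from its pivot; the pivot lies 22 mm above the bench and its axis runs along y (within 0.1 rad).
- cup: Bystander: a small bisque cup, 54 mm across, 55 mm high; origin at the centre of its underside.
- brush: Bystander: a flat brush 200 mm long lying on the bench off to the right; origin near its middle.
- stilt: Bystander: a three-armed terracotta kiln stilt about 45 mm across, 14 mm high; origin at the centre of its underside.
- big_pumpkin: Bystander: a large bisque pumpkin, 126 mm across, 122 mm high with its stem, on the left; origin at the centre of its underside.
There are look-alikes about, which are no part of the job. What is shaped like the rack but purple is not meant. Leave any red look-alike of the part that bears load_hooks alone.

How it is judged:
By the outcome, as a careful person would: the job done as asked, in the order asked, and still so for the second after the job is handed in, with the robot touching nothing.
Of pumpkin0, pumpkin1, pumpkin2, pumpkin3, pumpkin4, pumpkin5 only 4 to 6 are there at a start; the rules pass over those that are not, and their reading is None.
At some moment in a run one of pumpkin0, pumpkin1, pumpkin2, pumpkin3, pumpkin4, pumpkin5 may be knocked a few centimetres aside while the robot is not near it.
It also fails if it takes over 210 s, if anything falls off the work surface, if the arm or the gripper's body presses on something with over 40 N, if the wrist force passes 120 N, or if a joint passes its speed limit or range.

ROBOT

A 7-joint arm with a two-finger parallel gripper is mounted at the origin on the work surface. World frame = base frame: x ahead of the robot, y to its left, z up, the work surface at z = 0. Lengths are in mm, angles in rad, forces in N, time in s.
With the tool pointing down it reaches from about 425 to 800 mm from the base axis. Payload 8.3 kg.
Tool frame: the origin (TCP) lies on the centre line of the jaws, within the pads' length; the fingertips stand r.finger_overhang ahead of it and the grasp point (between the pads) lies 2 mm behind it (r.finger_overhang is the distance from the TCP to the fingertips, in mm); z points along the fingers, y is the line along which they close (so a half turn about z gives the same grasp; the last joint's range is limited). The gripper opens to 85 mm and grips with 20 to 120 N. Pads are 22 mm wide; open, the fingers measure 114 mm over their backs; the gripper's body (76 mm by 85 mm) begins 54 mm behind the grasp point. The pads swing forward as they close: fully open they stand 13 mm farther back than shut.
Start: joints at [1.115, 0.383, 0.016, 1.37, -0.006, 1.388, -0.046], TCP at [239.269, -577.369, 248.279] pointing down, gripper open.
Joint ranges: [-2.95, 2.95], [-0.25, 2.06], [-1.52, 1.56], [0.18, 2.33], [-1.44, 4.58], [0.02, 2.06], [-3.01, 3.01]. Speed limits (rad/s): [2.39, 2.39, 3.01, 3.01, 3.14, 3.14, 3.14].

INTERFACE

Orientations are given as a rotation vector (axis times angle).
In Python, from workcell import r, vision, workorder gives the robot as it stands. The module is installed in compiled form; this text tells all that it offers.
- The arm moves only by the tool move_arm, never from a script. Its argument "deltas" is a list of rows, each a list of 7 numbers: the turn, a rotation vector about the tool's x, y, z in degrees, then the shift along the tool's x, y, z in mm, then the closure in counts, from 0 (fully open) to 255 (shut). A call has 1 to 5 rows; each row shifts and turns the commanded pose from where the row before left it, along the tool's axes as they then stand; what a row does not reach is not made up. A row lasts 1/10 s, in which the tool goes at most 50 mm and 8.59 degrees, less where a joint would pass 70% of its speed; a pose out of reach is approached as far as the arm can. A call is refused whole if a number of a shift passes 50 or a number of a turn 8.59, either way. A call with a gripper value outside its range is refused whole. The fingers move at their own pace and stop on an object; "grip_force" is the grip in N (left out, the last holds). Time passes only in rows, so rows that do not move let the fingers close. It gives the time, the measured TCP pose, the force, the opening and the grip force at its end, in the units of the state.
- r.read_state(): the state, without advancing time (a new reading comes with each control period).
- vision.get_image(name): name is "scene" or "top"; returns a dict with "pixels" (420x560x3 uint8, red, green, blue), "range_z" (420x560 float32, mm along the optical axis (not along the pixel's ray), 0 where there is no reading), "fx", "fy", "cx", "cy" (pixels), "dist" ([k1, k2, p1, p2, k3] as OpenCV has them; the pictures are not rectified), "world_from_camera" (4x4, takes a point from camera to world coordinates). Camera axes: x right, y down, z forward; pixel columns grow to the right and rows downward; lengths in mm; the calibration is good to about 2 mm. A picture is of the moment at which its call begins.
- workorder.job_done(): hands the job in; it is judged then, once.
Trained networks look in a picture, given as the dict that the camera call returned (one of the last four; its "shot" number tells which), for a name from the list of things; names that differ only in an ending like _2 or _b are one class to them, and where a whole thing is asked for, a point or a joint stands for the part that bears it (a point fixed in the world has none). Each returns a list of dicts, best first, with "confidence" (0 to 1); they miss things now and then, are a little off and sometimes report something else, mostly with a low value. They report only what shows in the picture. A call takes as long as a camera call. They do not tell look-alikes from the thing itself.
- vision.silhouettes(thing, picture): "mask" (420x560 bool, what is visible of it) and "rect" ([centre column, centre row, width, height] in pixels, round what is visible of it).
- vision.pinpoint(thing, picture): "pixel" ([row, column] in pixels: a listed point, or the origin of a listed thing).
The state is a dict: "clock": time; "joint_pos": joint angles; "qvel": joint speeds; "tau": joint torques, N m; "tool_pos": TCP position; "orientation": TCP orientation; "wrist_force": force on the tool from outside, world axes, zero at the start; "torque": the same for the moment, N m; "finger_gap": finger opening in mm; "grasp_force": force on a finger pad.
Only numpy, scipy, OpenCV 4.12 (cv2) and the standard library are available. Lean on these libraries where they do the work, as an engineer would, in place of code of your own. Each camera call takes 0.05 s, during which the arm holds its last target. There are 200 camera calls.

## Working session

There is one attempt and no reset: what is moved stays moved. The work goes in short steps, Python scripts to look and compute and a tool call to move; the robot and the scene stay as the last step left them, time stands still between calls to the robot, and variables do not carry over. Pictures are saved under pics/ and viewed, at most 14 in all, crops included, and the job is handed in when it is done.

Besides the shell and the picture viewer there is one more tool, called as name(argument=value, ...) on one line, values as JSON. move_arm: Moves the arm, as the interface text tells. Its arguments: {"type":"object","properties":{"deltas":{"type":"array"},"grip_force":{"type":"number"}},"required":["deltas"]}

```bash
mkdir -p pics; cat > h.py <<'E'
import numpy as np, cv2
from workcell import r, vision, workorder
from scipy.spatial.transform import Rotation as R
def shot(name,fn=None):
    p=vision.get_image(name)
    if fn: cv2.imwrite('pics/'+fn,p['pixels'][:,:,::-1])
    return p
def cloud(p):
    h,w=p['range_z'].shape
    u,v=np.meshgrid(np.arange(w),np.arange(h))
    K=np.array([[p['fx'],0,p['cx']],[0,p['fy'],p['cy']],[0,0,1.]])
    n=cv2.undistortPoints(np.stack([u,v],-1).reshape(-1,1,2).astype(np.float64),K,np.array(p['dist'])).reshape(h,w,2)
    z=p['range_z']
    c=np.stack([n[...,0]*z,n[...,1]*z,z],-1)
    T=np.array(p['world_from_camera'])
    W=c@T[:3,:3].T+T[:3,3]; W[z==0]=np.nan
    return W
def ray(p,row,col):
    K=np.array([[p['fx'],0,p['cx']],[0,p['fy'],p['cy']],[0,0,1.]])
    n=cv2.undistortPoints(np.array([[[col,row]]],float),K,np.array(p['dist'])).ravel()
    T=np.array(p['world_from_camera'])
    return T[:3,3],T[:3,:3]@np.array([n[0],n[1],1])
def at_z(p,row,col,z):
    o,d=ray(p,row,col); return o+d*(z-o[2])/d[2]
E
python3 - <<'E'
from h import *
s=r.read_state(); print(s, r.finger_overhang)
Z={'pumpkin0':0,'rack':60,'rack_handle':132,'rack_bar':138,'load_hooks':138,'dry_hooks':138,'switch_tip':75,'cup':0,'brush':0,'stilt':0,'big_pumpkin':0}
for n in ['top','scene']:
    p=shot(n,n+'0.png'); print(n,np.round(p['world_from_camera'],3).tolist())
    for t,z in Z.items():
        for d in vision.pinpoint(t,p):
            a=d['pixel']; print(t,round(d['confidence'],2),np.round(a),np.round(at_z(p,a[0],a[1],z)))
E
```

```text
{'clock': 0.0, 'joint_pos': array([ 1.11508376,  0.38422664,  0.01636105,  1.37114428, -0.00632018,
        1.38824363, -0.04649892]), 'qvel': array([ 0.00014936, -0.00071098, -0.00044307,  0.00015114, -0.00149995,
        0.00110152, -0.0009527 ]), 'tau': array([-1.53303658e-04, -6.27590132e+01,  8.44287984e-01, -3.71820688e+01,
        1.66227354e-02,  1.42593172e-02, -7.06939454e-05]), 'tool_pos': array([ 239.10504867, -576.93430642,  247.29040491]), 'orientation': array([-3.07927445e+00, -6.12804563e-01,  6.22291773e-04]), 'wrist_force': array([0.16864396, 0.3733567 , 0.06027637]), 'torque': array([ 0.00147777,  0.00930559, -0.0141841 ]), 'grasp_force': 0.0, 'finger_gap': 85.28340968387812} 17.0
top [[-0.029, -0.993, 0.115, 343.388], [-0.999, 0.027, -0.025, 47.413], [0.022, -0.116, -0.993, 1113.281], [0.0, 0.0, 0.0, 1.0]]
pumpkin0 0.64 [218. 226.] [460. 167.   0.]
pumpkin0 0.61 [215. 311.] [462. -83.   0.]
pumpkin0 0.52 [220. 268.] [451.  42.   0.]
pumpkin0 0.43 [218. 337.] [ 450. -161.    0.]
rack 0.91 [157. 349.] [ 619. -192.   60.]
rack 0.67 [286. 365.] [ 254. -219.   60.]
rac
[... 1118 characters left out ...]
228. 204.] [ 443. -158.    0.]
rack 0.97 [185. 201.] [ 339. -201.   60.]
rack 0.96 [260. 154.] [ 629. -192.   60.]
rack_handle 0.92 [236. 150.] [ 629. -188.  132.]
rack_handle 0.86 [160. 205.] [ 323. -189.  132.]
rack_bar 0.83 [172. 210.] [ 381. -152.  138.]
rack_bar 0.69 [252. 132.] [ 687. -193.  138.]
load_hooks 0.85 [178. 358.] [314. 215. 138.]
load_hooks 0.78 [253. 131.] [ 690. -194.  138.]
dry_hooks 0.59 [292. 336.] [687. 207. 138.]
dry_hooks 0.26 [254. 130.] [ 692. -194.  138.]
switch_tip 0.61 [260. 247.] [594.  10.  75.]
cup 0.92 [260. 250.] [525.  -5.   0.]
brush 0.57 [224. 125.] [ 483. -365.    0.]
stilt 0.52 [261. 278.] [513.  60.   0.]
big_pumpkin 0.32 [260. 250.] [525.  -7.   0.]
```

View pics/top0.png

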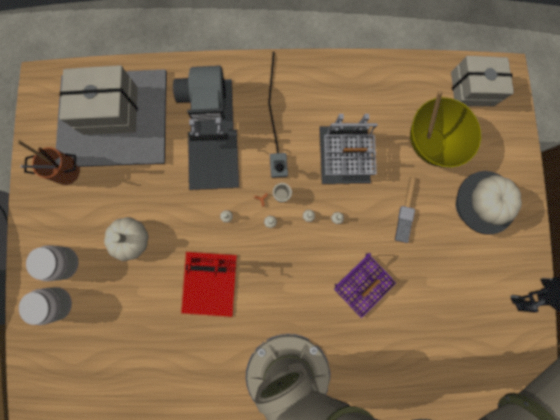

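View pics/scene0.png

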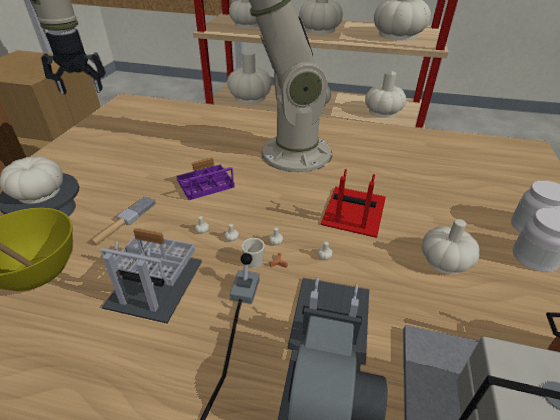

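The top view shows four pumpkins at about (226,216), (270,222), (308,215) and (337,217). The steel rack is at (350,155) on the right stand, with the drying stand at (208,125) on the left. The switch is at (279,165). The purple rack (365,285) and the red stand (210,285) are decoys.

```bash
cat >> h.py <<'E'
def pumpkins(P):
    """stem centre xy (bodies/stems from both clouds) near pinpointed spots"""
    out=[]
    for p in P:
        W=cloud(p)
        for d in vision.pinpoint('pumpkin0',p):
            a=d['pixel']; q=at_z(p,a[0],a[1],0)
            out.append((q[:2],d['confidence'],p))
    return out
E
python3 - <<'E'
from h import *
pt=shot('top'); ps=shot('scene')
Ws={'top':cloud(pt),'scene':cloud(ps)}
A=np.concatenate([W.reshape(-1,3) for W in Ws.values()]); 
for n,W in Ws.items():
    pts=W.reshape(-1,3); col=(pt if n=='top' else ps)['pixels'].reshape(-1,3).astype(int)
    print(n)
    def sel(x0,x1,y0,y1,z0,z1):
        m=(pts[:,0]>x0)&(pts[:,0]<x1)&(pts[:,1]>y0)&(pts[:,1]<y1)&(pts[:,2]>z0)&(pts[:,2]<z1); return m
    for q in [(460,167),(445,38),(463,-80),(447,-160)]:
        for z0,z1 in [(6,23),(27,50)]:
            m=sel(q[0]-28,q[0]+28,q[1]-28,q[1]+28,z0,z1); s=pts[m]
            if len(s): print('pk',q,z0,len(s),np.round((s.min(0)+s.max(0))/2),np.round(s.mean(0)),np.round(np.ptp(s,axis=0)))
    def rect(lbl,m):
        s=pts[m]
        if len(s)<4: print(lbl,len(s));return
        (c,wh,a)=cv2.minAreaRect(s[:,:2].astype(np.float32)); print(lbl,len(s),'c',np.round(c,1),'wh',np.round(wh,1),'ang',round(a,1),'mean',np.round(s.mean(0),1),'zmax',round(s[:,2].max(),1))
    rect('tray',sel(540,682,-290,-100,64,90))
    rect('handle',sel(590,660,-250,-130,116,165))
    rect('lbar',sel(670,720,-290,-100,125,175))
    rect('dhook',sel(655,720,140,270,125,165))
    rect('dpostlow',sel(655,720,140,270,60,110))
    rect('ball',sel(560,630,-25,45,62,105))
    rect('dplate',sel(500,680,100,320,2,12))
    rect('lplate',sel(500,680,-300,-80,2,12))
    # dump dhooks
    m=sel(655,720,140,270,120,165); print(np.round(pts[m]).astype(int).tolist()[:70])
E
python3 - <<'E'
import cv2
a=cv2.imread('pics/top0.png')[70:200,170:400]; b=cv2.imread('pics/scene0.png')[215:345,100:390]
a=cv2.resize(a,(480,271),interpolation=cv2.INTER_CUBIC); a=cv2.resize(a,(580,328)); b=cv2.resize(b,(580,260),interpolation=cv2.INTER_CUBIC)
cv2.imwrite('pics/c1.png',cv2.vconcat([a,b]))
E
```

```text
top
pk (460, 167) 6 91 [462. 164.  17.] [461. 164.  19.] [32. 33. 13.]
pk (460, 167) 27 17 [463. 163.  37.] [463. 163.  42.] [11. 10. 17.]
pk (445, 38) 6 95 [444.  39.  17.] [443.  39.  18.] [33. 32. 12.]
pk (445, 38) 27 16 [443.  40.  38.] [443.  40.  43.] [10.  9. 19.]
pk (463, -80) 6 94 [459. -74.  15.] [458. -72.  18.] [33. 35. 15.]
pk (463, -80) 27 20 [459. -73.  36.] [458. -73.  40.] [12. 11. 19.]
pk (447, -160) 6 91 [ 448. -163.   15.] [ 448. -157.   18.] [39. 45. 17.]
pk (447, -160) 27 20 [ 449. -157.   38.] [ 449. -157.   41.] [11.  9. 19.]
tray 559 c [ 624.7 -194.3] wh [146.8 114.8] ang 89.7 mean [ 628.  -192.4   71.6] zmax 89.8
handle 98 c [ 620.5 -193.7] wh [64.1  7.2] ang 89.3 mean [ 620.3 -192.4  135.3] zmax 144.1
lbar 262 c [ 697.1 -194.3] wh [128.2  43.5] ang 86.8 mean [ 694.9 -194.7  140.5] zmax 156.5
dhook 111 c [690.7 206.1] wh [41.9 83.9] ang 1.9 mean [695.9 207.2 141.5] zmax 154.5
dpostlow 297 c [693.3 205.9] wh [ 34.8 110.9] ang 1.8 mean [687.3 206.5  79. ] zmax 108.8
ball 66 c [588.6   9.4] wh [22.4 24. ] ang 88.0 mean [586.7   9.6  84.5] zmax 93.4
dplate 2350 
[... 3124 characters left out ...]
3], [682, 172, 141], [674, 238, 152], [676, 240, 154], [674, 241, 152], [684, 169, 139], [684, 171, 140], [683, 173, 140], [677, 238, 152], [675, 240, 150], [676, 242, 152], [682, 169, 135], [683, 171, 137], [681, 173, 135], [674, 237, 146], [678, 238, 150], [677, 240, 150], [678, 242, 152], [683, 168, 132], [683, 169, 134], [682, 171, 133], [681, 173, 132], [676, 237, 146], [677, 239, 147], [678, 240, 149], [675, 242, 146], [684, 170, 132], [685, 172, 134], [683, 173, 131], [680, 237, 148], [680, 239, 148], [679, 241, 147], [678, 242, 147], [688, 168, 133], [687, 170, 132], [684, 172, 130], [679, 238, 144], [680, 239, 145], [679, 241, 145], [701, 166, 146], [702, 168, 147], [703, 170, 149]]
```

View pics/c1.png

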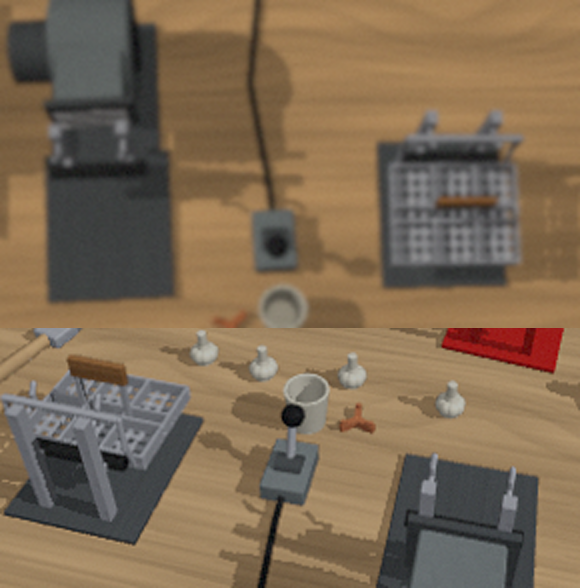

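The crop shows the rack empty on its right-hand stand and both hooks of the drying stand free. First I'll turn square and go over the rightmost pumpkin.

move_arm(deltas=[[0, 0, 7.5, 0, 0, 0, 0], [0, 0, 7.5, 0, 0, 0, 40], [0, 0, 7.5, 0, 0, 0, 80], [0, 0, 0, 20, -40, 8, 120], [0, 0, 0, 21, -42, 8, 120]], grip_force=40)

```text
clock: 1.8
tool_pos: [279.6, -495.5, 231.8]
orientation: [3.141, -0.006, -0.0]
wrist_force: [2.1, 0.6, -0.4]
finger_gap: 45.0
grasp_force: 0.0
```

move_arm(deltas=[[0, 0, 0, 21, -42, 8, 120], [0, 0, 0, 21, -42, 8, 120], [0, 0, 0, 21, -42, 8, 120], [0, 0, 0, 21, -42, 8, 120], [0, 0, 0, 21, -42, 8, 120]])

```text
clock: 2.3
tool_pos: [385.8, -283.6, 192.4]
orientation: [3.141, -0.0, 0.001]
wrist_force: [0.5, -0.1, 0.5]
finger_gap: 45.3
grasp_force: 0.0
```

move_arm(deltas=[[0, 0, 0, 21, -42, 8, 120], [0, 0, 0, 21, -42, 8, 120], [0, 0, 0, 21, -42, 8, 120], [0, 0, 0, 0, 0, 0, 120]])

```text
clock: 2.7
tool_pos: [450.4, -152.1, 167.8]
orientation: [-3.139, -0.017, -0.001]
wrist_force: [0.5, -0.0, -0.2]
finger_gap: 45.0
grasp_force: 0.0
```

```bash
cat >> h.py <<'E'
def where(tx=None,ty=None,tz=None,yaw=0):
    s=r.read_state(); p=s['tool_pos']; M=R.from_rotvec(s['orientation'])
    G=R.from_euler('z',yaw,degrees=True)*R.from_euler('x',180,degrees=True)
    print('t',round(s['clock'],2),'tcp',np.round(p,1),'F',np.round(s['wrist_force'],1),'gap',round(s['finger_gap'],1),'q',np.round(s['joint_pos'],2),'turn',np.round(np.degrees((M.inv()*G).as_rotvec()),1))
    if tx is not None: print('shift tool',np.round(M.as_matrix().T@(np.array([tx,ty,tz])-p),1))
def stems(p,qs):
    W=cloud(p).reshape(-1,3)
    for q in qs:
        m=(np.hypot(W[:,0]-q[0],W[:,1]-q[1])<30)&(W[:,2]>28)&(W[:,2]<52)
        s=W[m]; print('stem',q,len(s),np.round((s.min(0)+s.max(0))/2,1) if len(s) else '')
Q=[(465.5,164.5),(446,39.5),(461.5,-73.5),(451.5,-157.5)]
E
python3 - <<'E'
from h import *
where(451.5,-157.5,47)
p=shot('top','t1.png')
stems(p,Q)
for d in vision.pinpoint('pumpkin0',p): a=d['pixel'];print(np.round(at_z(p,*a,0)))
E
```

```text
t 2.7 tcp [ 450.4 -152.1  167.8] F [ 0.5 -0.  -0.2] gap 45.0 q [ 0.51  0.14 -0.27  1.87  0.04  1.14 -1.33] turn [-0.2 -0.   0.6]
shift tool [  1.    5.7 120.7]
stem (465.5, 164.5) 16 [463.4 163.5  41.9]
stem (446, 39.5) 15 [443.5  39.7  38.8]
stem (461.5, -73.5) 16 [458.3 -73.2  42. ]
stem (451.5, -157.5) 7 [ 446.8 -157.5   37.3]
[462. -80.   0.]
[ 449. -150.    0.]
[458. 166.   0.]
[442.  38.   0.]
```

move_arm(deltas=[[0, 0, 0.6, 1, 5.7, 30, 120], [0, 0, 0, 0, 0, 40, 120], [0, 0, 0, 0, 0, 30, 120], [0, 0, 0, 0, 0, 20.5, 120], [0, 0, 0, 0, 0, 0, 255]])

```text
clock: 3.3
tool_pos: [446.5, -166.3, 45.4]
orientation: [-3.14, 0.021, 0.008]
wrist_force: [0.6, 0.4, -0.6]
finger_gap: 32.0
grasp_force: 0.0
```

move_arm(deltas=[[0, 0, 0, 0, 0, 0, 255], [0, 0, 0, 0, 0, 0, 255], [0, 0, 0, 0, 0, 0, 255]])

```text
clock: 3.6
tool_pos: [450.1, -165.7, 49.2]
orientation: [3.141, -0.017, 0.004]
wrist_force: [0.1, -0.5, -0.0]
finger_gap: 9.8
grasp_force: 38.9
```

move_arm(deltas=[[0, 0, 0, 0, 0, -20, 255], [0, 0, 0, 0, 0, -40, 255], [0, 0, 0, 0, 0, -45, 255], [0, 0, 0, 0, 0, -35, 255], [0, 0, 0, 0, 0, -20, 255]])

```text
clock: 4.1
tool_pos: [450.5, -165.4, 212.3]
orientation: [3.139, -0.016, 0.009]
wrist_force: [0.7, 0.0, -1.1]
finger_gap: 10.0
grasp_force: 39.0
```

```bash
python3 - <<'E'
from h import *
where(658,-241,202)
p=shot('scene','s1.png')
W=cloud(p).reshape(-1,3); s=r.read_state()['tool_pos']
m=(np.hypot(W[:,0]-s[0],W[:,1]-s[1])<32)&(W[:,2]<s[2]-24)&(W[:,2]>s[2]-60)
q=W[m];print(len(q),q.min(0),q.max(0))
E
```

```text
t 4.1 tcp [ 450.5 -165.4  212.3] F [ 0.7  0.  -1.1] gap 10.0 q [ 0.53  0.1  -0.26  1.8   0.03  1.23 -1.32] turn [ 0.1 -0.3 -0.6]
shift tool [208.2  73.4  11.7]
158 [ 443.5468757  -181.44219465  162.59658369] [ 474.61284083 -147.14018707  190.5576466 ]
```

View pics/s1.png

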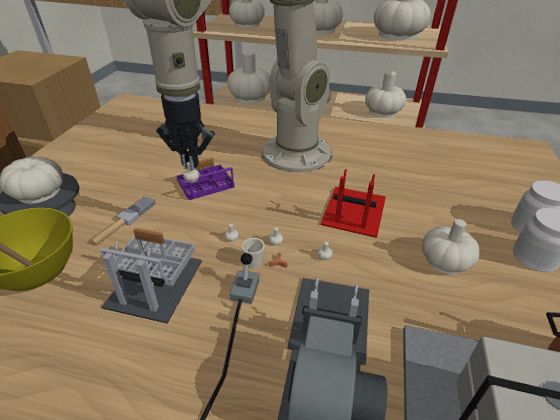

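The pumpkin is held by its stem and lifted, at about (190,172). The three others stay in place. I'm carrying it over the back-right pocket.

move_arm(deltas=[[0, 0, 0, 20, 8, 0, 255], [0, 0, 0, 38, 14, 0, 255], [0, 0, 0, 45, 17, 0, 255], [0, 0, 0, 45, 17, 0, 255], [0, 0, 0, 36, 13, 0, 255]])

```text
clock: 4.65
tool_pos: [634.4, -237.1, 208.2]
orientation: [3.141, -0.017, 0.002]
wrist_force: [0.7, -0.4, 0.1]
finger_gap: 9.9
grasp_force: 39.0
```

move_arm(deltas=[[0, 0, 0, 20, 7, 0, 255], [0, 0, 0, 0, 0, 20, 255], [0, 0, 0, 0, 0, 30, 255], [0, 0, 0, 0, 0, 15, 255], [0, 0, 0, 0, 0, 0, 255]])

```text
clock: 5.15
tool_pos: [650.8, -242.8, 140.1]
orientation: [-3.14, 0.016, 0.008]
wrist_force: [-0.4, 0.6, -0.7]
finger_gap: 9.8
grasp_force: 39.0
```

move_arm(deltas=[[0, 0, 0, 0, 0, 0, 255], [0, 0, 0, 0, 0, 0, 255]])

```text
clock: 5.35
tool_pos: [653.3, -243.4, 145.0]
orientation: [3.141, -0.016, 0.005]
wrist_force: [0.4, -0.5, 0.5]
finger_gap: 9.5
grasp_force: 39.0
```

```bash
cat >> h.py <<'E'
def held():
    s=r.read_state()['tool_pos']
    for n in ['scene','top']:
        p=shot(n); W=cloud(p).reshape(-1,3)
        m=(np.hypot(W[:,0]-s[0],W[:,1]-s[1])<30)&(W[:,2]<s[2]-24)&(W[:,2]>s[2]-44)
        q=W[m]
        if len(q)>5: print(n,len(q),'lo',np.round(np.percentile(q,3,axis=0),1),'hi',np.round(np.percentile(q,97,axis=0),1))
    return p
E
python3 - <<'E'
from h import *
where(655,-241,135)
p=held()
p=shot('scene'); im=p['pixels'][190:330,90:230,::-1]; cv2.imwrite('pics/s2.png',cv2.resize(im,(560,560),interpolation=cv2.INTER_CUBIC))
E
```

```text
t 5.35 tcp [ 653.3 -243.4  145. ] F [ 0.4 -0.5  0.5] gap 9.5 q [ 0.45  0.61 -0.22  1.28  0.13  1.27 -1.35] turn [ 0.1 -0.2 -0.6]
shift tool [ 1.6 -2.4 10. ]
scene 101 lo [ 646.  -255.6  104.3] hi [ 673.4 -226.4  120.5]
top 55 lo [ 637.9 -252.9  106.9] hi [ 658.3 -227.4  117.9]
```

View pics/s2.png

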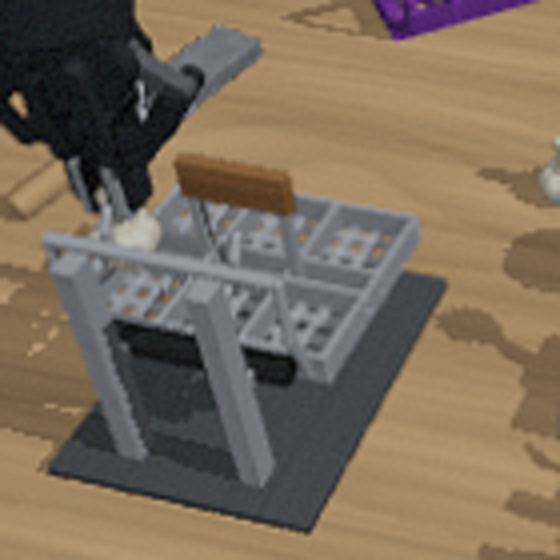

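The pumpkin hangs just above the back-right pocket, near crop pixel (137,232), and is about 2 mm short in x. I'm lowering it and letting go.

move_arm(deltas=[[0, 0, 0, 2, 0, 8, 255], [0, 0, 0, 0, 0, 10, 255], [0, 0, 0, 0, 0, 6, 255], [0, 0, 0, 0, 0, 3, 255], [0, 0, 0, 0, 0, 0, 255]])

```text
clock: 6.0
tool_pos: [653.9, -243.0, 114.7]
orientation: [-3.141, 0.016, 0.003]
wrist_force: [0.3, 0.1, -0.8]
finger_gap: 10.0
grasp_force: 39.0
```

```bash
python3 - <<'E'
from h import *
where(658,-241,113)
held()
E
```

```text
t 6.0 tcp [ 653.9 -243.   114.7] F [ 0.3  0.1 -0.8] gap 10.0 q [ 0.45  0.64 -0.22  1.3   0.14  1.22 -1.36] turn [-0.   0.1 -0.6]
shift tool [ 4.1 -2.1  1.7]
scene 190 lo [ 649.  -256.9   71.7] hi [ 676.9 -217.1   88.6]
top 79 lo [ 632.5 -264.5   71.9] hi [ 663.6 -217.4   89. ]
```

move_arm(deltas=[[0, 0, 0, 0, 0, 2, 255], [0, 0, 0, 0, 0, 0, 255], [0, 0, 0, 0, 0, 0, 170], [0, 0, 0, 0, 0, 0, 170], [0, 0, 0, 0, 0, 0, 170]])

```text
clock: 6.6
tool_pos: [654.5, -243.2, 114.0]
orientation: [3.142, -0.016, 0.001]
wrist_force: [-0.0, -0.7, 0.3]
finger_gap: 28.6
grasp_force: 0.0
```

move_arm(deltas=[[0, 0, 0, 0, 0, -8, 170], [0, 0, 0, 0, 0, -20, 170], [0, 0, 0, 0, 0, -30, 170], [0, 0, 0, 0, 0, -30, 170], [0, 0, 0, 0, 0, -5, 170]])

```text
clock: 7.1
tool_pos: [656.3, -243.6, 212.7]
orientation: [3.139, -0.017, 0.012]
wrist_force: [-0.1, -0.3, 0.6]
finger_gap: 28.4
grasp_force: 0.0
```

move_arm(deltas=[[0, 0, 0, -30, -25, 0, 120], [0, 0, 0, -45, -38, 0, 120], [0, 0, 0, -45, -38, 20, 120], [0, 0, 0, -45, -38, 20, 120], [0, 0, 0, -28, -28, 10, 120]])

```text
clock: 7.6
tool_pos: [484.8, -93.8, 163.8]
orientation: [3.141, -0.016, -0.002]
wrist_force: [0.4, 0.8, 0.9]
finger_gap: 45.1
grasp_force: 0.0
```

move_arm(deltas=[[0, 0, 0, 0, 0, 0, 120], [0, 0, 0, 0, 0, 0, 120], [0, 0, 0, 0, 0, 0, 120]])

```text
clock: 7.9
tool_pos: [488.5, -96.1, 165.5]
orientation: [3.141, -0.018, 0.003]
wrist_force: [-0.2, 0.1, 0.7]
finger_gap: 45.2
grasp_force: 0.0
```

```bash
python3 - <<'E'
from h import *
where(461.5,-73.5,47)
p=shot('top'); stems(p,Q)
p=shot('scene'); stems(p,Q); 
W=cloud(p); 
im=np.vstack([p['pixels'][190:330,90:370,::-1]]); cv2.imwrite('pics/s3.png',cv2.resize(im,(784,392),interpolation=cv2.INTER_CUBIC))
where()
E
```

```text
t 7.9 tcp [488.5 -96.1 165.5] F [-0.2  0.1  0.7] gap 45.2 q [ 0.41  0.19 -0.31  1.82  0.06  1.14 -1.51] turn [ 0.  -0.1 -0.7]
shift tool [-27.5 -22.3 118.5]
stem (465.5, 164.5) 16 [463.2 163.9  38.6]
stem (446, 39.5) 17 [443.5  41.1  38.4]
stem (461.5, -73.5) 17 [458.4 -73.4  39.5]
stem (451.5, -157.5) 0 
stem (465.5, 164.5) 40 [467.4 165.8  36.5]
stem (446, 39.5) 37 [448.2  39.1  37.1]
stem (461.5, -73.5) 34 [462.5 -74.   37. ]
stem (451.5, -157.5) 0 
t 8.0 tcp [488.5 -96.1 165.2] F [ 0.5 -0.2  0.6] gap 45.1 q [ 0.41  0.19 -0.31  1.82  0.06  1.14 -1.51] turn [ 0.  -0.1 -0.7]
```

View pics/s3.png

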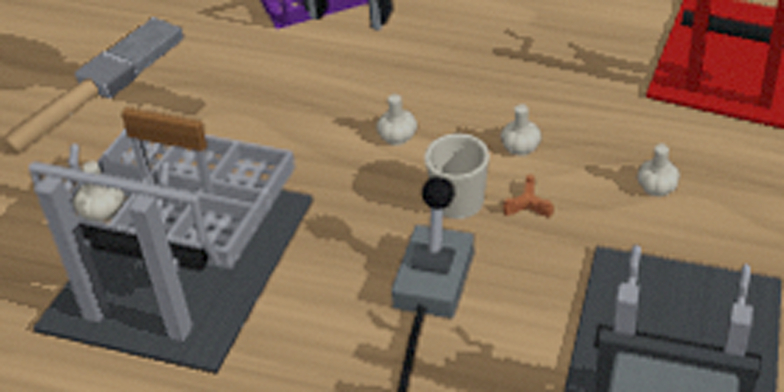

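The first pumpkin stands upright in the back-right pocket, at crop pixel (97,200). The second is next.

move_arm(deltas=[[0, 0, -0.6, -27, -22, 10, 120], [0, 0, 0, 0, 0, 40, 120], [0, 0, 0, 0, 0, 40, 120], [0, 0, 0, 0, 0, 28, 120], [0, 0, 0, 0, 0, 0, 120]])

```text
clock: 8.5
tool_pos: [458.4, -73.0, 43.4]
orientation: [-3.14, 0.001, 0.01]
wrist_force: [0.0, -0.2, 0.5]
finger_gap: 45.1
grasp_force: 0.0
```

move_arm(deltas=[[0, 0, 0, 0, 0, 0, 120], [0, 0, 0, 0, 0, 0, 255], [0, 0, 0, 0, 0, 0, 255], [0, 0, 0, 0, 0, 0, 255], [0, 0, 0, 0, 0, 0, 255]])

```text
clock: 9.0
tool_pos: [461.9, -73.0, 48.0]
orientation: [3.141, -0.0, 0.005]
wrist_force: [0.4, -0.2, 6.9]
finger_gap: 10.0
grasp_force: 39.3
```

move_arm(deltas=[[0, 0, 0, 0, 0, -20, 255], [0, 0, 0, 0, 0, -40, 255], [0, 0, 0, 0, 0, -45, 255], [0, 0, 0, 0, 0, -35, 255], [0, 0, 0, 0, 0, -20, 255]])

```text
clock: 9.5
tool_pos: [461.6, -72.8, 210.3]
orientation: [3.141, 0.0, 0.007]
wrist_force: [0.2, -0.8, -0.3]
finger_gap: 10.0
grasp_force: 39.1
```

move_arm(deltas=[[0, 0, 0, 20, 8, 0, 255], [0, 0, 0, 38, 14, 0, 255], [0, 0, 0, 44, 17, 0, 255], [0, 0, 0, 44, 17, 0, 255], [0, 0, 0, 34, 13, 0, 255]])

```text
clock: 10.0
tool_pos: [642.3, -143.1, 206.3]
orientation: [3.141, -0.001, -0.0]
wrist_force: [-0.8, 0.1, -0.5]
finger_gap: 10.1
grasp_force: 39.1
```

move_arm(deltas=[[0, 0, 0, 14, 5, 0, 255], [0, 0, 0, 0, 0, 20, 255], [0, 0, 0, 0, 0, 30, 255], [0, 0, 0, 0, 0, 15, 255], [0, 0, 0, 0, 0, 0, 255]])

```text
clock: 10.5
tool_pos: [652.8, -146.5, 138.7]
orientation: [-3.14, -0.0, 0.008]
wrist_force: [-0.5, -0.2, -1.1]
finger_gap: 10.0
grasp_force: 39.1
```

move_arm(deltas=[[0, 0, 0, 0, 0, 0, 255], [0, 0, 0, 0, 0, 0, 255]])

```text
clock: 10.7
tool_pos: [655.5, -146.9, 143.7]
orientation: [3.141, 0.0, 0.004]
wrist_force: [0.2, 0.2, -0.3]
finger_gap: 10.1
grasp_force: 39.1
```

```bash
python3 - <<'E'
from h import *
where(657,-147,142)
held()
E
```

```text
t 10.7 tcp [ 655.5 -146.9  143.7] F [ 0.2  0.2 -0.3] gap 10.1 q [ 0.36  0.56 -0.28  1.36  0.15  1.24 -1.5 ] turn [ 0.  -0.2  0. ]
shift tool [1.5 0.1 1.7]
scene 149 lo [ 647.  -160.8  103.4] hi [ 672.1 -131.5  118.7]
top 70 lo [ 636.5 -161.   105.6] hi [ 657.5 -129.8  118.6]
```

move_arm(deltas=[[0, 0, 0, 3, 0.5, 8, 255], [0, 0, 0, 0, 0, 10, 255], [0, 0, 0, 0, 0, 6, 255], [0, 0, 0, 0, 0, 5, 255], [0, 0, 0, 0, 0, 0, 255]])

```text
clock: 11.3
tool_pos: [656.9, -147.2, 111.2]
orientation: [-3.141, -0.0, 0.003]
wrist_force: [-0.6, -0.6, -0.3]
finger_gap: 9.7
grasp_force: 39.1
```

move_arm(deltas=[[0, 0, 0, 0, 0, 0, 255], [0, 0, 0, 0, 0, 0, 170], [0, 0, 0, 0, 0, 0, 170], [0, 0, 0, 0, 0, 0, 170]])

```text
clock: 11.7
tool_pos: [657.9, -147.3, 113.1]
orientation: [3.142, 0.0, 0.001]
wrist_force: [0.2, 0.4, -0.5]
finger_gap: 28.2
grasp_force: 0.0
```

move_arm(deltas=[[0, 0, 0, 0, 0, -8, 170], [0, 0, 0, 0, 0, -20, 170], [0, 0, 0, 0, 0, -30, 170], [0, 0, 0, 0, 0, -30, 170], [0, 0, 0, 0, 0, -5, 170]])

```text
clock: 12.2
tool_pos: [659.6, -147.4, 211.4]
orientation: [3.14, 0.0, 0.012]
wrist_force: [0.4, -0.3, 0.7]
finger_gap: 28.3
grasp_force: 0.0
```

move_arm(deltas=[[0, 0, 0, -30, -27, 0, 120], [0, 0, 0, -40, -36, 0, 120], [0, 0, 0, -40, -36, 20, 120], [0, 0, 0, -40, -36, 20, 120], [0, 0, 0, -35, -32, 8, 120]])

```text
clock: 12.7
tool_pos: [483.4, 8.7, 161.7]
orientation: [3.141, -0.0, -0.002]
wrist_force: [0.4, 1.0, 0.5]
finger_gap: 44.9
grasp_force: 0.0
```

move_arm(deltas=[[0, 0, 0, -15, -10, 0, 120], [0, 0, 0, 0, 0, 0, 120], [0, 0, 0, 0, 0, 0, 120], [0, 0, 0, 0, 0, 0, 120]])

```text
clock: 13.1
tool_pos: [471.7, 17.0, 163.3]
orientation: [3.142, -0.002, 0.002]
wrist_force: [-0.1, -1.1, 0.1]
finger_gap: 45.4
grasp_force: 0.0
```

```bash
python3 - <<'E'
from h import *
where(447,39.8,46)
p=shot('top'); stems(p,Q)
p=shot('scene'); stems(p,Q); 
im=p['pixels'][190:330,90:370,::-1]; cv2.imwrite('pics/s4.png',cv2.resize(im,(784,392),interpolation=cv2.INTER_CUBIC))
E
```

```text
t 13.1 tcp [471.7  17.  163.3] F [-0.1 -1.1  0.1] gap 45.4 q [ 0.26  0.14 -0.39  1.88  0.06  1.13 -1.73] turn [ 0.  -0.1 -0.1]
shift tool [-24.9 -22.8 117.2]
stem (465.5, 164.5) 18 [462.6 163.   39.2]
stem (446, 39.5) 0 
stem (461.5, -73.5) 0 
stem (451.5, -157.5) 0 
stem (465.5, 164.5) 39 [467.4 165.9  37.2]
stem (446, 39.5) 36 [448.3  38.7  38.5]
stem (461.5, -73.5) 0 
stem (451.5, -157.5) 0
```

View pics/s4.png

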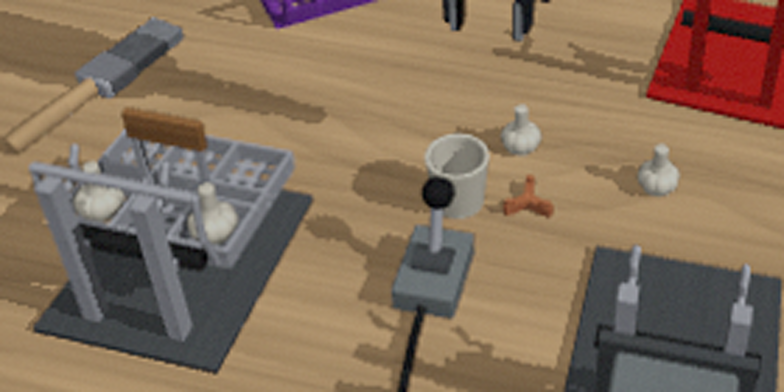

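move_arm(deltas=[[0, 0, 0, -25, -23, 10, 120], [0, 0, 0, 0, 0, 40, 120], [0, 0, 0, 0, 0, 40, 120], [0, 0, 0, 0, 0, 26, 120], [0, 0, 0, 0, 0, 0, 120]])

```text
clock: 13.7
tool_pos: [443.4, 40.2, 43.6]
orientation: [-3.141, 0.001, 0.011]
wrist_force: [-0.1, 0.0, -0.6]
finger_gap: 45.2
grasp_force: 0.0
```

move_arm(deltas=[[0, 0, 0, 0, 0, 0, 120], [0, 0, 0, 0, 0, 0, 255], [0, 0, 0, 0, 0, 0, 255], [0, 0, 0, 0, 0, 0, 255], [0, 0, 0, 0, 0, 0, 255]])

```text
clock: 14.2
tool_pos: [446.8, 40.8, 48.0]
orientation: [3.142, -0.0, 0.004]
wrist_force: [0.1, -1.6, 7.0]
finger_gap: 10.0
grasp_force: 39.2
```

move_arm(deltas=[[0, 0, 0, 0, 0, -20, 255], [0, 0, 0, 0, 0, -40, 255], [0, 0, 0, 0, 0, -45, 255], [0, 0, 0, 0, 0, -35, 255], [0, 0, 0, 0, 0, -20, 255]])

```text
clock: 14.7
tool_pos: [446.7, 41.1, 210.3]
orientation: [3.142, 0.001, 0.007]
wrist_force: [0.1, -0.6, -1.0]
finger_gap: 9.9
grasp_force: 39.0
```

move_arm(deltas=[[0, 0, 0, 8, 16, 0, 255], [0, 0, 0, 18, 34, 0, 255], [0, 0, 0, 20, 38, 0, 255], [0, 0, 0, 20, 38, 0, 255], [0, 0, 0, 20, 38, 0, 255]])

```text
clock: 15.2
tool_pos: [532.2, -124.7, 207.0]
orientation: [3.141, 0.001, 0.0]
wrist_force: [0.6, -0.1, -0.4]
finger_gap: 9.6
grasp_force: 39.0
```

move_arm(deltas=[[0, 0, 0, 20, 38, 0, 255], [0, 0, 0, 20, 38, 0, 255], [0, 0, 0, 14, 27, 0, 255], [0, 0, 0, 7, 14, 10, 255], [0, 0, 0, 0, 0, 30, 255]])

```text
clock: 15.7
tool_pos: [594.6, -244.0, 168.9]
orientation: [3.139, -0.006, 0.008]
wrist_force: [1.2, 0.3, -0.6]
finger_gap: 9.6
grasp_force: 39.0
```

move_arm(deltas=[[0, 0, 0, 0, 0, 25, 255], [0, 0, 0, 0, 0, 0, 255], [0, 0, 0, 0, 0, 0, 255], [0, 0, 0, 0, 0, 0, 255]])

```text
clock: 16.1
tool_pos: [593.7, -240.3, 143.8]
orientation: [3.141, 0.001, 0.004]
wrist_force: [-0.6, -0.1, 0.4]
finger_gap: 9.7
grasp_force: 39.0
```

```bash
python3 - <<'E'
from h import *
where(594,-241,142)
held()
E
```

```text
t 16.1 tcp [ 593.7 -240.3  143.8] F [-0.6 -0.1  0.4] gap 9.7 q [ 0.49  0.49 -0.22  1.46  0.11  1.2  -1.31] turn [ 0.  -0.1  0. ]
shift tool [0.3 0.7 1.8]
scene 78 lo [ 583.1 -255.   105.3] hi [ 611.5 -225.5  118.8]
top 61 lo [ 574.7 -254.1  106.9] hi [ 592.4 -224.1  118.5]
```

move_arm(deltas=[[0, 0, 0, 0.8, 1, 8, 255], [0, 0, 0, 0, 0, 12, 255], [0, 0, 0, 0, 0, 8, 255], [0, 0, 0, 0, 0, 4, 255], [0, 0, 0, 0, 0, 0, 255]])

```text
clock: 16.7
tool_pos: [592.9, -240.9, 108.5]
orientation: [-3.141, -0.0, 0.003]
wrist_force: [0.8, -0.3, -1.1]
finger_gap: 10.0
grasp_force: 39.0
```

move_arm(deltas=[[0, 0, 0, 0, 0, 0, 255], [0, 0, 0, 0, 0, 0, 170], [0, 0, 0, 0, 0, 0, 170], [0, 0, 0, 0, 0, 0, 170]])

```text
clock: 17.1
tool_pos: [593.8, -241.2, 110.2]
orientation: [3.141, 0.0, 0.001]
wrist_force: [0.0, -0.2, -0.3]
finger_gap: 28.4
grasp_force: 0.0
```

move_arm(deltas=[[0, 0, 0, 0, 0, -8, 170], [0, 0, 0, 0, 0, -20, 170], [0, 0, 0, 0, 0, -30, 170], [0, 0, 0, 0, 0, -30, 170], [0, 0, 0, 0, 0, -5, 170]])

```text
clock: 17.6
tool_pos: [595.6, -241.7, 208.3]
orientation: [3.139, 0.0, 0.011]
wrist_force: [0.6, -0.9, 0.7]
finger_gap: 29.0
grasp_force: 0.0
```

move_arm(deltas=[[0, 0, 0, -10, -30, 0, 120], [0, 0, 0, -14, -44, 0, 120], [0, 0, 0, -14, -44, 0, 120], [0, 0, 0, -14, -44, 0, 120], [0, 0, 0, -14, -44, 0, 120]])

```text
clock: 18.1
tool_pos: [526.7, -33.5, 203.2]
orientation: [3.141, 0.0, 0.001]
wrist_force: [0.1, -0.0, -0.0]
finger_gap: 45.3
grasp_force: 0.0
```

move_arm(deltas=[[0, 0, 0, -14, -44, 0, 120], [0, 0, 0, -14, -44, 0, 120], [0, 0, 0, -14, -44, 20, 120], [0, 0, 0, -14, -44, 25, 120], [0, 0, 0, -6, -18, 0, 120]])

```text
clock: 18.6
tool_pos: [462.7, 160.4, 156.9]
orientation: [-3.141, -0.009, 0.006]
wrist_force: [-0.8, -0.2, -0.4]
finger_gap: 45.7
grasp_force: 0.0
```

move_arm(deltas=[[0, 0, 0, 0, 0, 0, 120], [0, 0, 0, 0, 0, 0, 120], [0, 0, 0, 0, 0, 0, 120]])

```text
clock: 18.9
tool_pos: [467.1, 155.1, 159.6]
orientation: [3.141, -0.003, 0.001]
wrist_force: [-0.9, -0.3, 0.4]
finger_gap: 45.4
grasp_force: 0.0
```

```bash
python3 - <<'E'
from h import *
where(466.3,164.5,46)
p=shot('top'); stems(p,Q)
p=shot('scene'); stems(p,Q); 
im=p['pixels'][190:330,90:370,::-1]; cv2.imwrite('pics/s5.png',cv2.resize(im,(784,392),interpolation=cv2.INTER_CUBIC))
E
```

```text
t 18.9 tcp [467.1 155.1 159.6] F [-0.9 -0.3  0.4] gap 45.4 q [ 0.04  0.2  -0.48  1.83  0.1   1.13 -2.04] turn [ 0.  -0.1 -0.1]
shift tool [ -0.9  -9.5 113.5]
stem (465.5, 164.5) 0 
stem (446, 39.5) 0 
stem (461.5, -73.5) 0 
stem (451.5, -157.5) 0 
stem (465.5, 164.5) 0 
stem (446, 39.5) 0 
stem (461.5, -73.5) 0 
stem (451.5, -157.5) 0
```

View pics/s5.png

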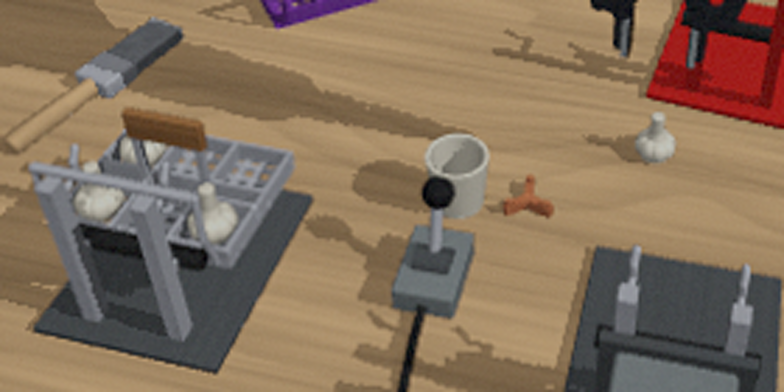

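Three pumpkins are in their pockets. The last one has been knocked aside and is now at crop pixel (655,140), so I'll locate it again.

```bash
python3 - <<'E'
from h import *
for n in ['scene','top']:
    p=shot(n)
    qs=[]
    for d in vision.pinpoint('pumpkin0',p): 
        a=d['pixel'];q=at_z(p,*a,0);print(n,round(d['confidence'],2),np.round(q))
    stems(p,[(425,172)])
where()
E
```

```text
scene 0.79 [ 618. -176.    0.]
scene 0.6 [ 609. -284.    0.]
scene 0.56 [427. 160.   0.]
scene 0.54 [ 534. -293.    0.]
stem (425, 172) 36 [428.5 157.4  37. ]
top 0.6 [ 668. -166.    0.]
top 0.53 [ 611. -256.    0.]
top 0.48 [ 672. -257.    0.]
stem (425, 172) 0 
t 19.2 tcp [466.6 155.9 159.3] F [0.6 0.4 0.4] gap 44.8 q [ 0.04  0.2  -0.48  1.83  0.1   1.13 -2.04] turn [-0.  -0.  -0.1]
```

move_arm(deltas=[[0, 0, 0, -39, -1.5, 0, 120], [0, 0, 0, 0, 0, 33, 120], [0, 0, 0, 0, 0, 45, 120], [0, 0, 0, 0, 0, 35, 120], [0, 0, 0, 0, 0, 0, 120]])

```text
clock: 19.7
tool_pos: [424.1, 156.5, 42.4]
orientation: [3.139, 0.0, -0.012]
wrist_force: [-0.2, -0.7, 0.7]
finger_gap: 45.3
grasp_force: 0.0
```

move_arm(deltas=[[0, 0, 0, 0, 0, 0, 120], [0, 0, 0, 0, 0, 0, 255], [0, 0, 0, 0, 0, 0, 255], [0, 0, 0, 0, 0, 0, 255], [0, 0, 0, 0, 0, 0, 255]])

```text
clock: 20.2
tool_pos: [428.8, 158.4, 47.8]
orientation: [-3.141, 0.0, -0.005]
wrist_force: [-0.6, -1.1, 7.6]
finger_gap: 9.9
grasp_force: 39.1
```

move_arm(deltas=[[0, 0, 0, 0, 0, -20, 255], [0, 0, 0, 0, 0, -40, 255], [0, 0, 0, 0, 0, -45, 255], [0, 0, 0, 0, 0, -35, 255], [0, 0, 0, 0, 0, -20, 255]])

```text
clock: 20.7
tool_pos: [428.3, 158.6, 210.1]
orientation: [-3.14, -0.001, -0.008]
wrist_force: [0.8, -0.3, -0.9]
finger_gap: 10.0
grasp_force: 39.1
```

move_arm(deltas=[[0, 0, 0, 10, 18, 0, 255], [0, 0, 0, 20, 36, 0, 255], [0, 0, 0, 21, 38, 0, 255], [0, 0, 0, 21, 38, 0, 255], [0, 0, 0, 21, 38, 0, 255]])

```text
clock: 21.2
tool_pos: [521.0, -11.6, 207.0]
orientation: [3.141, 0.001, 0.002]
wrist_force: [0.2, 0.6, 0.3]
finger_gap: 9.7
grasp_force: 39.1
```

move_arm(deltas=[[0, 0, 0, 21, 38, 0, 255], [0, 0, 0, 21, 38, 0, 255], [0, 0, 0, 18, 34, 0, 255], [0, 0, 0, 10, 18, 0, 255], [0, 0, 0, 0, 0, 10, 255]])

```text
clock: 21.7
tool_pos: [591.5, -142.4, 197.2]
orientation: [3.14, -0.008, 0.004]
wrist_force: [0.9, 0.0, -0.5]
finger_gap: 9.9
grasp_force: 39.1
```

move_arm(deltas=[[0, 0, 0, 3, 7, 30, 255], [0, 0, 0, 0, 0, 25, 255], [0, 0, 0, 0, 0, 0, 255], [0, 0, 0, 0, 0, 0, 255], [0, 0, 0, 0, 0, 0, 255]])

```text
clock: 22.2
tool_pos: [594.2, -144.4, 143.1]
orientation: [3.141, 0.002, 0.004]
wrist_force: [0.7, -0.2, -0.4]
finger_gap: 10.1
grasp_force: 39.1
```

```bash
python3 - <<'E'
from h import *
where(594,-147,142)
held()
E
```

```text
t 22.2 tcp [ 594.2 -144.4  143.1] F [ 0.7 -0.2 -0.4] gap 10.1 q [ 0.37  0.43 -0.25  1.55  0.11  1.17 -1.47] turn [ 0.  -0.2  0.1]
shift tool [-0.2  2.6  1.1]
scene 165 lo [ 584.9 -158.5  103.1] hi [ 610.3 -126.9  117.7]
top 63 lo [ 573.8 -157.9  105.1] hi [ 592.7 -126.9  117.5]
```

move_arm(deltas=[[0, 0, 0, 1, 3.2, 6, 255], [0, 0, 0, 0, 0, 12, 255], [0, 0, 0, 0, 0, 10, 255], [0, 0, 0, 0, 0, 4, 255], [0, 0, 0, 0, 0, 0, 255]])

```text
clock: 22.8
tool_pos: [593.8, -148.0, 107.8]
orientation: [-3.141, -0.0, 0.003]
wrist_force: [0.2, 0.1, -1.1]
finger_gap: 10.0
grasp_force: 39.1
```

move_arm(deltas=[[0, 0, 0, 0, 0, 0, 255], [0, 0, 0, 0, 0, 0, 170], [0, 0, 0, 0, 0, 0, 170], [0, 0, 0, 0, 0, 0, 170]])

```text
clock: 23.2
tool_pos: [594.5, -148.2, 109.5]
orientation: [3.142, 0.0, 0.001]
wrist_force: [0.3, -0.5, 0.3]
finger_gap: 28.6
grasp_force: 0.0
```

move_arm(deltas=[[0, 0, 0, 0, 0, -8, 170], [0, 0, 0, 0, 0, -20, 170], [0, 0, 0, 0, 0, -30, 170], [0, 0, 0, 0, 0, -40, 170], [0, 0, 0, 0, 0, -20, 170]])

```text
clock: 23.7
tool_pos: [595.5, -148.3, 231.8]
orientation: [3.141, 0.0, 0.008]
wrist_force: [-0.3, -0.9, 0.2]
finger_gap: 28.4
grasp_force: 0.0
```

move_arm(deltas=[[0, 0, 0, -40, -20, 0, 120], [0, 0, 0, -45, -30, 0, 120], [0, 0, 0, -30, -40, 0, 120], [0, 0, 0, 0, -40, 0, 120], [0, 0, 0, 0, 0, 0, 120]])

```text
clock: 24.2
tool_pos: [482.1, -14.3, 228.7]
orientation: [-3.14, -0.013, -0.004]
wrist_force: [0.3, -0.6, 0.9]
finger_gap: 45.2
grasp_force: 0.0
```

```bash
python3 - <<'E'
from h import *
where(622,-194,200,90)
out={}
for n in ['top','scene']:
    p=shot(n); W=cloud(p); 
    if n=='scene': a=cv2.resize(p['pixels'][205:320,90:240,::-1],(780,598),interpolation=cv2.INTER_CUBIC); cv2.imwrite('pics/s6.png',a)
    pts=W.reshape(-1,3); hsv=cv2.cvtColor(p['pixels'],cv2.COLOR_RGB2HSV).reshape(-1,3).astype(int)
    def f(l,x0,x1,y0,y1,z0,z1):
        s=pts[(pts[:,0]>x0)&(pts[:,0]<x1)&(pts[:,1]>y0)&(pts[:,1]<y1)&(pts[:,2]>z0)&(pts[:,2]<z1)]
        if len(s)>3: print(n,l,len(s),'med',np.round(np.median(s,0),1),'lo',np.round(np.percentile(s,4,axis=0),1),'hi',np.round(np.percentile(s,96,axis=0),1))
    f('handle top',600,645,-230,-160,128,155)
    # post tops: flat faces ~148
    for y0,l in [(-229,'Lr'),(-159,'Ll'),(171,'Dr'),(241,'Dl')]:
        f('post '+l,693,725,y0-9,y0+9,142,156); f('lip '+l,660,688,y0-9,y0+9,145,160)
        f('postlow '+l,690,725,y0-9,y0+9,100,125)
    f('bar mid',675,715,-220,-168,130,150)
E
```

```text
t 24.2 tcp [482.1 -14.3 228.7] F [ 0.3 -0.6  0.9] gap 45.2 q [ 0.3   0.1  -0.36  1.77  0.04  1.27 -1.63] turn [  0.1  -0.2 -89.5]
shift tool [138.3 180.9  28.9]
top handle top 66 med [ 620.5 -197.4  138.1] lo [ 617.7 -224.3  129.3] hi [ 624.  -172.6  141.3]
top post Lr 27 med [ 710.  -226.7  145.6] lo [ 702.4 -233.1  144. ] hi [ 716.4 -221.4  149.8]
top lip Lr 7 med [ 677.3 -226.2  151.5] lo [ 673.3 -228.3  147.8] hi [ 681.2 -224.3  154.9]
top postlow Lr 16 med [ 707.1 -221.8  116. ] lo [ 702.2 -226.1  104.8] hi [ 715.6 -220.4  122.9]
top post Ll 29 med [ 709.7 -158.6  146.7] lo [ 703.2 -164.3  143.2] hi [ 716.2 -152.7  149.3]
top lip Ll 7 med [ 681.1 -157.7  150.7] lo [ 676.6 -161.1  146.2] hi [ 685.5 -155.6  155.6]
top postlow Ll 9 med [ 710.1 -152.6  118.7] lo [ 702.6 -153.9  103.2] hi [ 713.3 -151.8  123.9]
top post Dr 22 med [705.9 169.9 147.4] lo [700.1 165.  143.4] hi [711.7 175.4 149.7]
top lip Dr 8 med [674.2 169.6 150.3] lo [671.6 167.3 146.3] hi [678.5 172.6 155.4]
top postlow Dr 16 med [700.6 165.5 116.4] lo [699.3 164.6 100.3] hi [712.3 172.5 123.2]
top post Dl 27 med [7
[... 932 characters left out ...]
ed [ 719.6 -153.8  112.9] lo [ 707.9 -163.2  100.8] hi [ 721.4 -152.   123.6]
scene post Dr 58 med [709.7 170.8 146.7] lo [701.5 165.3 143. ] hi [715.6 176.1 148.5]
scene lip Dr 20 med [678.  170.2 149.1] lo [674.3 167.6 145.8] hi [681.6 172.9 152.5]
scene postlow Dr 25 med [714.2 172.1 120.4] lo [703.5 166.6 104.7] hi [715.8 176.8 123.9]
scene post Dl 58 med [708.1 240.3 145.7] lo [700.6 234.9 143.5] hi [714.4 246.2 147.2]
scene lip Dl 22 med [676.1 239.5 149.5] lo [672.6 237.1 145.5] hi [680.3 242.2 153.8]
scene postlow Dl 28 med [713.7 239.6 120.3] lo [706.  234.6 116.4] hi [714.8 245.7 124.7]
scene bar mid 112 med [ 694.4 -195.7  139.5] lo [ 689.7 -218.   134.5] hi [ 697.1 -169.8  141.9]
```

View pics/s6.png

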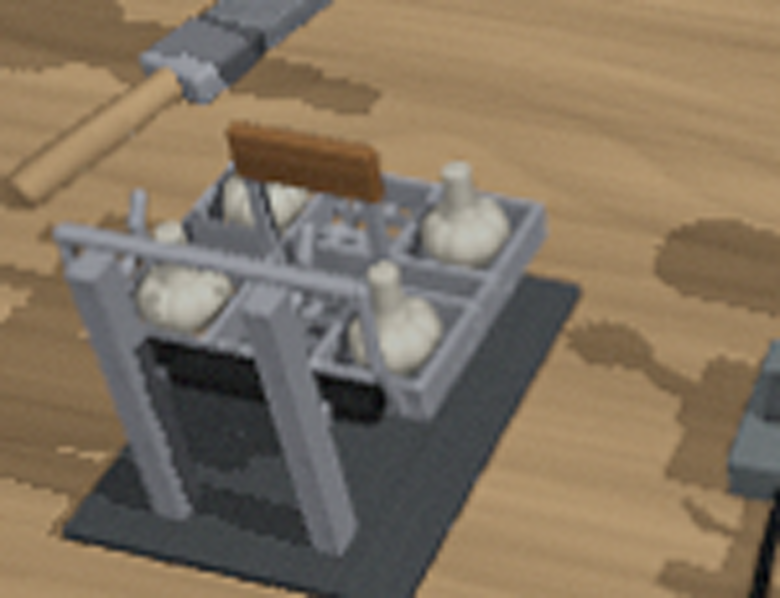

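All four pumpkins stand upright in the corner pockets. I'm turning the gripper a quarter turn and going to the handle.

move_arm(deltas=[[0, 0, -8.5, 0, 0, 0, 120], [0, 0, -8.5, 0, 0, 0, 120], [0, 0, -8.5, 0, 0, 0, 120], [0, 0, -8.5, 0, 0, 0, 120], [0, 0, -8.5, 0, 0, 0, 120]])

```text
clock: 24.8
tool_pos: [483.1, -22.1, 227.3]
orientation: [2.926, 1.144, -0.0]
wrist_force: [-0.1, 0.4, -0.3]
finger_gap: 45.4
grasp_force: 0.0
```

move_arm(deltas=[[0, 0, -8.5, 0, 0, 0, 120], [0, 0, -8.5, 0, 0, 0, 120], [0, 0, -8.5, 0, 0, 0, 120], [0, 0, -8.5, 0, 0, 0, 120], [0, 0, -8.5, 0, 0, 0, 120]])

```text
clock: 25.3
tool_pos: [483.1, -22.2, 227.3]
orientation: [2.312, 2.127, -0.0]
wrist_force: [0.2, 0.3, 0.1]
finger_gap: 45.2
grasp_force: 0.0
```

move_arm(deltas=[[0, 0, -4.5, 0, 0, 0, 120], [0, 0, 0, -40, 31, 0, 120], [0, 0, 0, -45, 35, 0, 120], [0, 0, 0, -45, 35, 0, 120], [0, 0, 0, -40, 31, 0, 120]])

```text
clock: 25.8
tool_pos: [604.8, -183.4, 227.2]
orientation: [2.233, 2.209, -0.001]
wrist_force: [1.3, 0.7, 0.9]
finger_gap: 45.6
grasp_force: 0.0
```

move_arm(deltas=[[0, 0, 0, -10, 8, 0, 120], [0, 0, 0, 0, 0, 20, 120], [0, 0, 0, 0, 0, 0, 120], [0, 0, 0, 0, 0, 0, 120], [0, 0, 0, 0, 0, 0, 120]])

```text
clock: 26.3
tool_pos: [612.1, -189.8, 208.2]
orientation: [2.23, 2.211, 0.001]
wrist_force: [0.1, -0.6, 0.4]
finger_gap: 45.2
grasp_force: 0.0
```

```bash
python3 - <<'E'
from h import *
where(622,-194,129,90)
E
```

```text
t 26.3 tcp [ 612.1 -189.8  208.2] F [ 0.1 -0.6  0.4] gap 45.2 q [ 0.48  0.46 -0.33  1.37  0.15  1.33  0.14] turn [ 0.1  0.  -0.5]
shift tool [-4.1  9.9 79.2]
```

move_arm(deltas=[[0, 0, -0.5, -4, 10, 0, 120], [0, 0, 0, 0, 0, 20, 120], [0, 0, 0, 0, 0, 25, 120], [0, 0, 0, 0, 0, 22, 120], [0, 0, 0, 0, 0, 12, 120]])

```text
clock: 26.8
tool_pos: [621.4, -193.4, 127.3]
orientation: [-2.22, -2.222, 0.001]
wrist_force: [-0.1, -0.1, -0.3]
finger_gap: 45.2
grasp_force: 0.0
```

move_arm(deltas=[[0, 0, 0, 0, 0, 0, 120], [0, 0, 0, 0, 0, 0, 180], [0, 0, 0, 0, 0, 0, 210], [0, 0, 0, 0, 0, 0, 215]])

```text
clock: 27.2
tool_pos: [622.6, -193.8, 129.6]
orientation: [2.22, 2.22, 0.002]
wrist_force: [0.6, 0.4, 0.9]
finger_gap: 13.5
grasp_force: 0.0
```

```bash
python3 - <<'E'
from h import *
where(622,-194,129,90)
E
```

```text
t 27.2 tcp [ 622.6 -193.8  129.6] F [0.6 0.4 0.9] gap 13.5 q [ 0.48  0.54 -0.32  1.44  0.17  1.19  0.13] turn [0.1 0.  0. ]
shift tool [-0.2 -0.6  0.6]
```

move_arm(deltas=[[0, 0, 0, 0, 0, 0, 255], [0, 0, 0, 0, 0, 0, 255], [0, 0, 0, 0, 0, 0, 255]], grip_force=80)

```text
clock: 27.5
tool_pos: [623.1, -194.2, 130.7]
orientation: [2.219, 2.218, 0.003]
wrist_force: [-3.0, -0.7, 9.2]
finger_gap: 6.9
grasp_force: 78.2
```

move_arm(deltas=[[0, 0, 0, 0, 0, -4, 255], [0, 0, 0, 0, 0, -6, 255], [0, 0, 0, 0, 0, -8, 255], [0, 0, 0, 0, 0, -8, 255], [0, 0, 0, 0, 0, -6, 255]])

```text
clock: 28.0
tool_pos: [621.4, -193.6, 160.2]
orientation: [-2.22, -2.221, 0.001]
wrist_force: [-0.0, 0.6, -5.2]
finger_gap: 6.6
grasp_force: 78.9
```

```bash
python3 - <<'E'
from h import *
where(622,-194,162,90)
for n in ['scene','top']:
    p=shot(n); pts=cloud(p).reshape(-1,3)
    if n=='scene': cv2.imwrite('pics/s7.png',cv2.resize(p['pixels'][180:320,80:240,::-1],(640,560),interpolation=cv2.INTER_CUBIC))
    s=pts[(pts[:,0]>555)&(pts[:,0]<690)&(pts[:,1]>-285)&(pts[:,1]<-105)&(pts[:,2]>88)&(pts[:,2]<116)]
    s2=pts[(pts[:,0]>670)&(pts[:,0]<705)&(pts[:,1]>-280)&(pts[:,1]<-110)&(pts[:,2]>162)&(pts[:,2]<185)]
    for l,q in (('tray',s),('bar',s2)):
        if len(q)>5: print(n,l,len(q),cv2.minAreaRect(q[:,:2].astype(np.float32)),np.median(q,0),'plane/slope', np.linalg.lstsq(np.c_[q[:,:2],np.ones(len(q))],q[:,2],rcond=None)[0][:2])
E
```

```text
t 28.0 tcp [ 621.4 -193.6  160.2] F [-0.   0.6 -5.2] gap 6.6 q [ 0.48  0.51 -0.32  1.4   0.16  1.25  0.14] turn [-0.1 -0.   0. ]
shift tool [-0.4  0.6 -1.8]
scene tray 1980 ((628.82763671875, -192.89422607421875), (124.23465728759766, 147.43402099609375), 1.5287034511566162) [ 632.0224695  -171.72970998  101.03195689] plane/slope [-0.00061781  0.00790087]
scene bar 258 ((691.8824462890625, -194.02197265625), (9.053712844848633, 127.75365447998047), 0.38213789463043213) [ 693.18943047 -192.6879923   167.1171468 ] plane/slope [-0.40464792 -0.00651111]
top tray 1157 ((624.5220947265625, -192.69314575195312), (143.15536499023438, 122.15815734863281), 89.65699768066406) [ 611.32701865 -167.66209963  101.84857953] plane/slope [-0.01276721  0.03054485]
top bar 75 ((687.5426025390625, -161.93247985839844), (63.60537338256836, 9.010381698608398), 88.84672546386719) [ 688.01443145 -161.37968415  168.55069171] plane/slope [-0.07195571 -0.02984628]
```

View pics/s7.png

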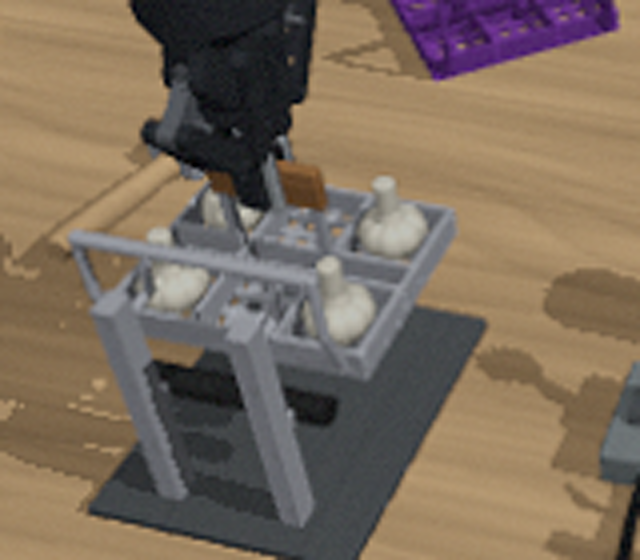

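The rack hangs level in the gripper, bar clear of the hooks, with all four pumpkins in their pockets. I'm carrying it out, up and across to the left.

move_arm(deltas=[[0, 0, 0, 0, -8, 0, 255], [0, 0, 0, 0, -16, 0, 255], [0, 0, 0, 0, -16, 0, 255], [0, 0, 0, 0, -14, 0, 255], [0, 0, 0, 0, -6, 0, 255]])

```text
clock: 28.6
tool_pos: [559.8, -194.0, 159.7]
orientation: [-2.221, -2.22, 0.002]
wrist_force: [0.2, -0.0, -5.6]
finger_gap: 6.6
grasp_force: 79.0
```

move_arm(deltas=[[0, 0, 0, 0, 0, -8, 255], [0, 0, 0, 0, 0, -16, 255], [0, 0, 0, 0, 0, -18, 255], [0, 0, 0, 0, 0, -14, 255], [0, 0, 0, 0, 0, -4, 255]])

```text
clock: 29.1
tool_pos: [563.2, -193.7, 222.5]
orientation: [2.219, 2.22, 0.003]
wrist_force: [0.3, -0.3, -5.3]
finger_gap: 6.6
grasp_force: 79.0
```

move_arm(deltas=[[0, 0, 0, 8, 0, 0, 255], [0, 0, 0, 16, 0, 0, 255], [0, 0, 0, 24, 0, 0, 255], [0, 0, 0, 30, 0, 0, 255], [0, 0, 0, 30, 0, 0, 255]])

```text
clock: 29.6
tool_pos: [561.1, -82.9, 219.0]
orientation: [-2.219, -2.221, 0.001]
wrist_force: [0.2, 1.2, -5.7]
finger_gap: 6.7
grasp_force: 79.0
```

move_arm(deltas=[[0, 0, 0, 30, 0, 0, 255], [0, 0, 0, 30, 0, 0, 255], [0, 0, 0, 30, 0, 0, 255], [0, 0, 0, 30, 0, 0, 255], [0, 0, 0, 30, 0, 0, 255]])

```text
clock: 30.1
tool_pos: [560.5, 67.3, 219.2]
orientation: [-2.218, -2.222, 0.001]
wrist_force: [-0.0, -0.1, -5.7]
finger_gap: 6.9
grasp_force: 79.0
```

move_arm(deltas=[[0, 0, 0, 30, 0, 0, 255], [0, 0, 0, 30, 0, 0, 255], [0, 0, 0, 28, 0, 0, 255], [0, 0, 0, 22, 0, 0, 255], [0, 0, 0, 16, 0, 0, 255]])

```text
clock: 30.6
tool_pos: [560.0, 193.9, 219.3]
orientation: [-2.216, -2.224, 0.001]
wrist_force: [-1.0, -0.6, -5.8]
finger_gap: 6.7
grasp_force: 79.0
```

move_arm(deltas=[[0, 0, -0.6, 9, 0, 0, 255], [0, 0, -0.6, 4, 0, 0, 255], [0, 0, -0.6, 0, 0, 0, 255], [0, 0, 0, 0, 0, 0, 255], [0, 0, 0, 0, 0, 0, 255]])

```text
clock: 31.1
tool_pos: [562.2, 201.9, 220.1]
orientation: [2.188, 2.254, -0.001]
wrist_force: [-0.3, 0.8, -6.4]
finger_gap: 6.8
grasp_force: 79.0
```

```bash
python3 - <<'E'
from h import *
where(563,203.5,161,91.8)
p=shot('scene','s8.png')
E
```

```text
t 31.1 tcp [562.2 201.9 220.1] F [-0.3  0.8 -6.4] gap 6.8 q [-0.    0.39 -0.53  1.47  0.2   1.33 -0.51] turn [ 0.   0.  -0.1]
shift tool [ 1.6  0.9 59.1]
```

View pics/s8.png

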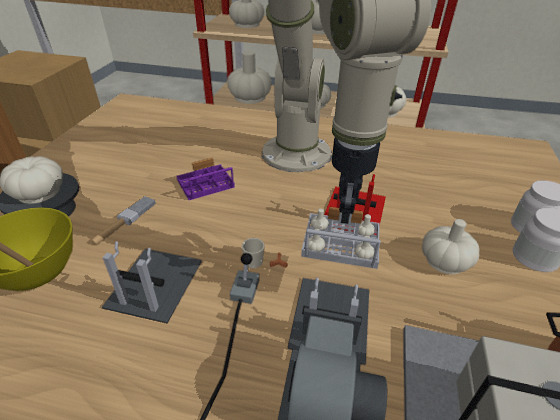

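The rack is level in front of the drying stand, with the tray at about (343,238) and the hooks at (315,290) and (355,292). I'm lowering it in front of them and then moving in.

move_arm(deltas=[[0, 0, 0, 1.6, 0, 8, 255], [0, 0, 0, 0, 0, 16, 255], [0, 0, 0, 0, 0, 16, 255], [0, 0, 0, 0, 0, 12, 255], [0, 0, 0, 0, 0, 4, 255]])

```text
clock: 31.65
tool_pos: [561.0, 204.3, 162.2]
orientation: [-2.186, -2.255, 0.004]
wrist_force: [-0.6, -0.8, -5.8]
finger_gap: 6.8
grasp_force: 79.0
```

move_arm(deltas=[[0, 0, 0, 0, 6, 0, 255], [0, 0, 0, 0, 14, 0, 255], [0, 0, 0, 0, 16, 0, 255], [0, 0, 0, 0, 12, 0, 255], [0, 0, 0, 0, 5, 0, 255]])

```text
clock: 32.15
tool_pos: [616.6, 206.3, 164.9]
orientation: [2.187, 2.254, 0.003]
wrist_force: [-0.7, 0.1, -5.9]
finger_gap: 6.7
grasp_force: 79.0
```

move_arm(deltas=[[0, 0, 0, 0, 0, 0, 255], [0, 0, 0, 0, 0, 0, 255], [0, 0, 0, 0, 0, 0, 255]])

```text
clock: 32.45
tool_pos: [614.2, 206.9, 164.4]
orientation: [-2.185, -2.257, -0.0]
wrist_force: [-0.4, -0.4, -6.5]
finger_gap: 6.7
grasp_force: 79.0
```

```bash
cat >> h.py <<'E'
def drychk(fn=None):
    for n in ['top','scene']:
        p=shot(n); pts=cloud(p).reshape(-1,3)
        if fn and n=='scene': cv2.imwrite('pics/'+fn,cv2.resize(p['pixels'][215:335,265:425,::-1],(800,600),interpolation=cv2.INTER_CUBIC))
        def f(l,x0,x1,y0,y1,z0,z1):
            s=pts[(pts[:,0]>x0)&(pts[:,0]<x1)&(pts[:,1]>y0)&(pts[:,1]<y1)&(pts[:,2]>z0)&(pts[:,2]<z1)]
            if len(s)>3: print(n,l,len(s),'med',np.round(np.median(s,0),1),'lo',np.round(np.percentile(s,4,axis=0),1),'hi',np.round(np.percentile(s,96,axis=0),1))
        for y,l in ((171,'r'),(241,'l')):
            f('post '+l,695,725,y-9,y+9,142,150)
            f('lip '+l,655,690,y-9,y+9,142,156)
        zb=r.read_state()['tool_pos'][2]+8
        for y0,y1 in ((140,163),(180,230),(250,272)): f('bar %d'%y0,670,702,y0,y1,zb-6,zb+10)
E
python3 - <<'E'
from h import *
where(616.3,203.5,161,91.8)
drychk('s9.png')
E
```

```text
t 32.45 tcp [614.2 206.9 164.4] F [-0.4 -0.4 -6.5] gap 6.7 q [-0.03  0.53 -0.5   1.4   0.26  1.27 -0.51] turn [-0. -0.  0.]
shift tool [-3.5  2.   3.4]
top post r 7 med [708.4 167.3 146.3] lo [704.3 164.6 143.9] hi [711.8 170.  147.6]
top bar 140 14 med [682.2 148.5 172.3] lo [679.8 143.7 166.9] hi [686.5 155.  174.8]
scene post r 58 med [710.  170.9 146.5] lo [701.2 165.3 143.2] hi [715.3 176.2 148.2]
scene lip r 22 med [680.  170.3 147.5] lo [675.8 167.7 144. ] hi [683.2 172.8 152.4]
scene post l 62 med [709.2 240.8 145.6] lo [701.2 234.9 142.4] hi [715.4 246.3 147.3]
scene lip l 24 med [677.6 239.6 148.1] lo [673.9 237.2 143. ] hi [682.  242.2 152.3]
scene bar 140 44 med [687.4 153.2 171. ] lo [683.5 144.8 167.5] hi [689.6 162.3 172.7]
scene bar 180 134 med [686.1 204.8 171.1] lo [681.9 182.2 167.4] hi [688.5 227.8 173.4]
scene bar 250 60 med [684.6 261.5 171. ] lo [679.9 251.5 167.1] hi [686.6 270.2 173.7]
```

View pics/s9.png

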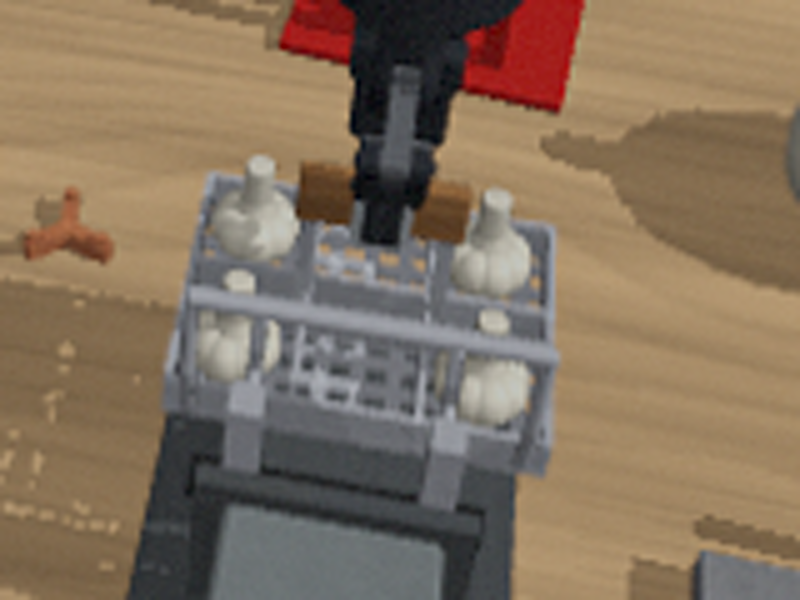

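The rack is above the hooks, with the bar between (190,297) and (555,352) and the posts directly behind. It's about 2.5 mm short in x, so I'll correct that and start lowering.

move_arm(deltas=[[0, 0, 0, -1, 2.5, 4, 255], [0, 0, 0, 0, 0, 5, 255], [0, 0, 0, 0, 0, 5, 255], [0, 0, 0, 0, 0, 0, 255], [0, 0, 0, 0, 0, 0, 255]])

```text
clock: 33.05
tool_pos: [617.0, 205.7, 149.8]
orientation: [-2.186, -2.256, 0.001]
wrist_force: [0.4, 0.2, -5.4]
finger_gap: 6.5
grasp_force: 79.0
```

```bash
python3 - <<'E'
from h import *
where(616.7,205,130,91.8)
drychk()
E
```

```text
t 33.05 tcp [617.  205.7 149.8] F [ 0.4  0.2 -5.4] gap 6.5 q [-0.03  0.55 -0.49  1.41  0.26  1.25 -0.52] turn [-0.  0.  0.]
shift tool [-0.6 -0.4 19.8]
top bar 140 11 med [686.1 147.5 156.1] lo [682.8 143.6 153.4] hi [688.2 152.1 159.3]
scene post r 58 med [710.3 171.  146.8] lo [701.4 165.3 142.8] hi [715.1 176.1 148.4]
scene lip r 17 med [677.8 170.8 151.7] lo [674.2 164.7 142.4] hi [689.5 175.9 155.6]
scene post l 59 med [708.4 240.6 145.7] lo [700.6 234.9 142.8] hi [715.  246.2 147.3]
scene lip l 26 med [688.  239.8 153.3] lo [672.9 233.5 148.9] hi [689.7 249.2 155.7]
scene bar 140 47 med [690.4 153.3 156.7] lo [685.8 144.  153.5] hi [692.6 161.7 158.5]
scene bar 180 130 med [688.9 205.7 157.1] lo [683.9 182.6 153.2] hi [691.1 228.1 159. ]
scene bar 250 59 med [687.7 259.1 155.8] lo [684.1 250.7 153.1] hi [690.4 269.5 158.8]
```

move_arm(deltas=[[0, 0, 0, 0, 0, 4, 255], [0, 0, 0, 0, 0, 4, 255], [0, 0, 0, 0, 0, 4, 255], [0, 0, 0, 0, 0, 2, 255], [0, 0, 0, 0, 0, 0, 255]])

```text
clock: 33.65
tool_pos: [617.5, 205.5, 135.8]
orientation: [2.186, 2.256, 0.0]
wrist_force: [3.0, 0.5, -8.3]
finger_gap: 6.6
grasp_force: 78.7
```

move_arm(deltas=[[0, 0, 0, 0, 0, 1, 255], [0, 0, 0, 0, 0, 1, 255], [0, 0, 0, 0, 0, 1, 255], [0, 0, 0, 0, 0, 0, 255]])

```text
clock: 34.05
tool_pos: [617.5, 205.7, 133.3]
orientation: [2.186, 2.256, 0.001]
wrist_force: [3.1, 0.9, -5.2]
finger_gap: 6.7
grasp_force: 79.1
```

```bash
python3 - <<'E'
from h import *
where(616.7,205,130,91.8)
drychk()
E
```

```text
t 34.05 tcp [617.5 205.7 133.3] F [ 3.1  0.9 -5.2] gap 6.7 q [-0.03  0.56 -0.49  1.43  0.27  1.22 -0.52] turn [ 0. -0.  0.]
shift tool [-0.7 -0.8  3.3]
top bar 140 11 med [686.1 146.7 139.6] lo [683.1 142.6 137.5] hi [689.  151.2 143.9]
scene post r 59 med [710.8 171.2 146.9] lo [701.6 165.3 143.1] hi [715.6 176.1 148.6]
scene lip r 26 med [679.7 170.3 148.4] lo [675.2 167.9 142.8] hi [684.  172.9 152.8]
scene post l 59 med [707.9 240.7 145.8] lo [701.3 234.9 142.8] hi [714.2 246.2 147.2]
scene lip l 30 med [677.5 239.7 148. ] lo [671.8 237.2 142.8] hi [682.5 242.2 153.5]
scene bar 140 47 med [690.  153.5 139.7] lo [686.8 144.1 137.1] hi [693.  162.2 142. ]
scene bar 180 127 med [689.  205.9 140.4] lo [684.9 182.7 136.6] hi [691.5 227.9 142.2]
scene bar 250 50 med [687.8 260.8 139.1] lo [684.1 251.3 135.8] hi [690.3 270.  140.7]
```

move_arm(deltas=[[0, 0, 0, 0, 0, 1, 255], [0, 0, 0, 0, 0, 0.7, 255], [0, 0, 0, 0, 0, 0, 255]])

```text
clock: 34.45
tool_pos: [617.6, 205.8, 132.1]
orientation: [2.186, 2.256, 0.001]
wrist_force: [2.3, 0.8, -1.5]
finger_gap: 6.5
grasp_force: 80.0
```

```bash
python3 - <<'E'
from h import *
where(616.7,205,130,91.8)
E
```

```text
t 34.45 tcp [617.6 205.8 132.1] F [ 2.3  0.8 -1.5] gap 6.5 q [-0.03  0.56 -0.49  1.43  0.27  1.22 -0.52] turn [ 0.1 -0.   0. ]
shift tool [-0.8 -0.9  2.1]
```

move_arm(deltas=[[0, 0, 0, 0, 0, 0.5, 255], [0, 0, 0, 0, 0, 0, 255], [0, 0, 0, 0, 0, 0, 228], [0, 0, 0, 0, 0, 0, 222], [0, 0, 0, 0, 0, 0, 215]], grip_force=25)

```text
clock: 34.95
tool_pos: [616.6, 205.8, 130.7]
orientation: [-2.185, -2.256, 0.002]
wrist_force: [-0.4, 0.4, 0.0]
finger_gap: 13.2
grasp_force: 0.0
```

move_arm(deltas=[[0, 0, 0, 0, 0, 0, 205], [0, 0, 0, 0, 0, 0, 190], [0, 0, 0, 0, 0, 0, 170], [0, 0, 0, 0, 0, 0, 160], [0, 0, 0, 0, 0, 0, 160]])

```text
clock: 35.45
tool_pos: [617.2, 205.7, 131.0]
orientation: [-2.186, -2.256, -0.0]
wrist_force: [-1.1, 0.3, 0.1]
finger_gap: 31.9
grasp_force: 0.0
```

```bash
python3 - <<'E'
from h import *
where(616.7,205,130,91.8)
drychk('s10.png')
E
```

```text
t 35.45 tcp [617.2 205.7 131. ] F [-1.1  0.3  0.1] gap 31.9 q [-0.03  0.56 -0.49  1.43  0.27  1.22 -0.52] turn [-0. -0.  0.]
shift tool [-0.7 -0.6  1. ]
top bar 140 12 med [686.1 147.  139.7] lo [683.2 142.6 136.1] hi [688.4 152.4 142.4]
scene post r 54 med [709.7 170.7 147.1] lo [701.8 165.2 143.6] hi [715.4 176.2 148.6]
scene lip r 26 med [679.1 170.5 147.9] lo [675.6 167.8 143.5] hi [683.5 172.7 152.9]
scene post l 61 med [708.8 240.6 145.6] lo [700.9 235.  142.4] hi [714.5 246.3 147.4]
scene lip l 30 med [677.  239.7 147.7] lo [672.3 237.2 142.9] hi [682.4 242.1 152.6]
scene bar 140 51 med [690.2 153.1 139.3] lo [686.5 143.2 134.3] hi [692.1 162.5 141.3]
scene bar 180 130 med [688.8 204.8 139.6] lo [684.2 182.4 135.6] hi [691.2 227.2 141.7]
scene bar 250 56 med [688.8 260.7 138.2] lo [684.1 251.3 134. ] hi [690.5 270.2 140.4]
```

View pics/s10.png

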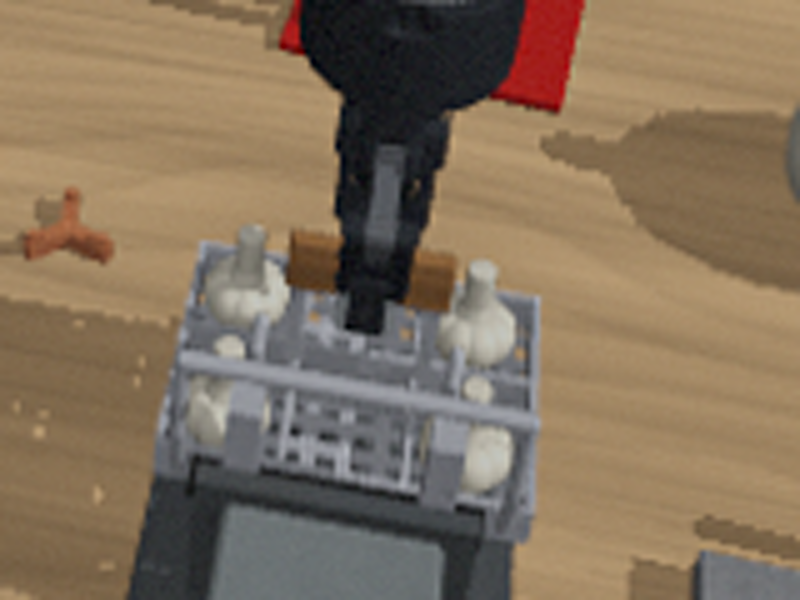

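The rack hangs in both hooks: the bar runs from (185,357) to (535,425) at hook height, and the pumpkins are upright. I'm backing the gripper straight up and going to the switch.

move_arm(deltas=[[0, 0, 0, 0, 0, -6, 160], [0, 0, 0, 0, 0, -15, 160], [0, 0, 0, 0, 0, -25, 160], [0, 0, 0, 0, 0, -30, 160], [0, 0, 0, 0, 0, -14, 160]])

```text
clock: 36.05
tool_pos: [618.3, 206.5, 225.5]
orientation: [2.185, 2.255, 0.008]
wrist_force: [-0.6, 0.7, 0.7]
finger_gap: 31.3
grasp_force: 0.0
```

move_arm(deltas=[[0, 0, 0, -20, -8, 0, 255], [0, 0, 0, -38, -16, 0, 255], [0, 0, 0, -40, -17, 0, 255], [0, 0, 0, -40, -17, 0, 255], [0, 0, 0, -38, -16, 0, 255]])

```text
clock: 36.55
tool_pos: [548.0, 25.7, 221.4]
orientation: [2.186, 2.255, 0.0]
wrist_force: [0.8, -0.4, -0.2]
finger_gap: -0.2
grasp_force: 0.0
```

move_arm(deltas=[[0, 0, 0, -20, -8, 0, 255], [0, 0, 0, 0, 0, 0, 255], [0, 0, 0, 0, 0, 0, 255], [0, 0, 0, 0, 0, 0, 255]])

```text
clock: 36.95
tool_pos: [541.7, 8.8, 221.2]
orientation: [-2.184, -2.258, -0.002]
wrist_force: [0.1, -0.4, -0.5]
finger_gap: -0.2
grasp_force: 0.0
```

```bash
python3 - <<'E'
from h import *
where(535,9.6,87,91.8)
E
```

```text
t 36.95 tcp [541.7   8.8 221.2] F [ 0.1 -0.4 -0.5] gap -0.2 q [ 0.32  0.25 -0.47  1.63  0.12  1.29 -0.14] turn [ 0.  -0.   0.1]
shift tool [  0.9  -6.8 134.2]
```

move_arm(deltas=[[0, 0, 0, 1, -7, 20, 255], [0, 0, 0, 0, 0, 40, 255], [0, 0, 0, 0, 0, 40, 255], [0, 0, 0, 0, 0, 24, 255], [0, 0, 0, 0, 0, 10, 255]])

```text
clock: 37.45
tool_pos: [533.0, 9.6, 84.3]
orientation: [-2.181, -2.256, 0.004]
wrist_force: [-0.4, -1.2, 0.5]
finger_gap: -0.1
grasp_force: 0.0
```

move_arm(deltas=[[0, 0, 0, 0, 8, 0, 255], [0, 0, 0, 0, 12, 0, 255], [0, 0, 0, 0, 12, 0, 255], [0, 0, 0, 0, 12, 0, 255], [0, 0, 0, 0, 12, 0, 255]])

```text
clock: 37.95
tool_pos: [592.7, 10.5, 89.4]
orientation: [2.184, 2.255, 0.004]
wrist_force: [-1.4, 0.7, 1.6]
finger_gap: -0.1
grasp_force: 0.8
```

move_arm(deltas=[[0, 0, 0, 0, 10, 0, 255], [0, 0, 0, 0, 8, 0, 255], [0, 0, 0, 0, 5, 0, 255], [0, 0, 0, 0, 0, 0, 255]])

```text
clock: 38.35
tool_pos: [614.1, 10.6, 87.1]
orientation: [2.186, 2.256, 0.001]
wrist_force: [-0.4, -0.2, -0.6]
finger_gap: -0.0
grasp_force: 0.0
```

```bash
cat >> h.py <<'E'
def ball():
    for n in ['top','scene']:
        p=shot(n); W=cloud(p); dark=p['pixels'].max(2)<60
        m=dark&(W[...,0]>570)&(W[...,0]<680)&(abs(W[...,1]-10)<18)&(W[...,2]>58)&(W[...,2]<100)
        s=W[m]; print(n,len(s), np.round(s.min(0)) if len(s) else '',np.round(s.max(0)) if len(s) else '')
        for d in vision.pinpoint('switch_tip',p)[:2]: print(d['confidence'],d['pixel'],np.round(at_z(p,*d['pixel'],75)))
E
python3 - <<'E'
from h import *
where(621,9.6,85,91.8)
ball()
E
```

```text
t 38.35 tcp [614.1  10.6  87.1] F [-0.4 -0.2 -0.6] gap -0.0 q [ 0.24  0.52 -0.42  1.59  0.23  1.09 -0.21] turn [ 0. -0.  0.]
shift tool [-1.2  6.8  2.1]
top 0  
scene 161 [623.  -1.  67.] [655.  23.  97.]
0.52 [276.8, 241.7] [643.  14.  75.]
```

move_arm(deltas=[[0, 0, 0, 0, 4, 0, 255], [0, 0, 0, 0, 3, 0, 255], [0, 0, 0, 0, 0, 0, 255]])

```text
clock: 38.85
tool_pos: [618.1, 10.5, 86.6]
orientation: [-2.184, -2.254, 0.007]
wrist_force: [-12.6, -2.2, 8.4]
finger_gap: 0.1
grasp_force: 7.3
```

move_arm(deltas=[[0, 0, 0, 0, 2, 0, 255], [0, 0, 0, 0, 2, 0, 255], [0, 0, 0, 0, 0, 0, 255]])

```text
clock: 39.15
tool_pos: [618.8, 10.5, 86.4]
orientation: [-2.18, -2.251, 0.016]
wrist_force: [-27.3, -2.1, 19.4]
finger_gap: 0.1
grasp_force: 16.5
```

```bash
python3 - <<'E'
from h import *
where(621,9.6,85,91.8)
ball()
E
```

```text
t 39.15 tcp [618.8  10.5  86.4] F [-27.3  -2.1  19.4] gap 0.1 q [ 0.24  0.54 -0.42  1.56  0.24  1.11 -0.21] turn [-0.7  0.1  0. ]
shift tool [-1.   2.1  1.3]
top 0  
scene 156 [625.  -0.  67.] [656.  23.  96.]
0.58 [278.3, 239.7] [647.  11.  75.]
```

The lever is against its stop, so it's fully on. I'm backing off and moving clear.

move_arm(deltas=[[0, 0, 0, 0, -5, 0, 255], [0, 0, 0, 0, -15, 0, 255], [0, 0, 0, 0, -20, 0, 255], [0, 0, 0, 0, -20, -10, 255], [0, 0, 0, 0, 0, -40, 255]])

```text
clock: 39.85
tool_pos: [559.2, 8.4, 133.0]
orientation: [-2.181, -2.251, 0.012]
wrist_force: [0.9, 0.0, -0.3]
finger_gap: -0.4
grasp_force: 0.0
```

move_arm(deltas=[[0, 0, 0, 0, -20, -45, 255], [0, 0, 0, -30, -20, -45, 255], [0, 0, 0, -40, -20, -20, 255], [0, 0, 0, -40, 0, 0, 255], [0, 0, 0, 0, 0, 0, 255]])

```text
clock: 40.35
tool_pos: [510.1, -106.1, 242.1]
orientation: [2.194, 2.243, -0.002]
wrist_force: [-0.5, -0.6, -0.3]
finger_gap: -0.0
grasp_force: 0.0
```

```bash
python3 - <<'E'
from h import *
where()
ball(); drychk()
p=shot('scene'); cv2.imwrite('pics/s11.png',cv2.resize(p['pixels'][180:340,200:420,::-1],(792,576),interpolation=cv2.INTER_CUBIC))
E
```

```text
t 40.35 tcp [ 510.1 -106.1  242.1] F [-0.5 -0.6 -0.3] gap -0.0 q [ 0.49  0.18 -0.4   1.65  0.08  1.32  0.1 ] turn [ 0.3  0.1 91.3]
top 45 [628.   2.  75.] [650.  19.  89.]
0.63 [147.8, 276.6] [647.  14.  75.]
scene 116 [638.  -0.  65.] [657.  23.  88.]
top post r 23 med [705.4 170.1 146.6] lo [699.6 164.9 142.8] hi [711.8 175.3 148.6]
top lip r 10 med [676.8 170.  148.5] lo [671.9 167.3 142.9] hi [682.4 176.6 152.1]
top post l 25 med [702.7 241.9 147.3] lo [696.7 236.6 143.6] hi [709.2 247.2 148.9]
top lip l 8 med [674.7 242.5 147.5] lo [668.5 237.6 142.6] hi [681.9 249.3 154.7]
scene post r 57 med [709.9 170.5 147. ] lo [701.4 165.2 142.2] hi [715.5 175.9 148.5]
scene lip r 26 med [679.4 170.4 148.2] lo [675.3 167.5 142.3] hi [684.  172.7 152.6]
scene post l 59 med [708.3 240.4 145.7] lo [701.4 234.9 143.2] hi [714.6 246.2 147.1]
scene lip l 29 med [677.2 239.6 148.4] lo [672.1 236.9 143. ] hi [682.5 242.2 153.2]
```

View pics/s11.png

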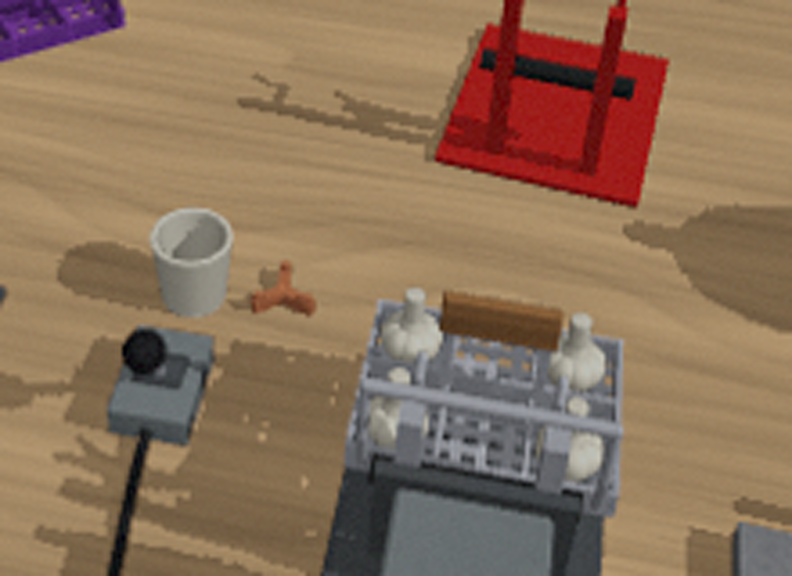

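The lever now leans away, with its ball at (143,352), and it reached a hard stop. The rack hangs square with four upright pumpkins, and the bystanders haven't moved. Handing in.

```bash
python3 -c "
from workcell import workorder
print(workorder.job_done())"
```

```text
the job is handed in; nothing more can be done
None
```

The job is handed in: all four mini pumpkins present stand upright in the rack, which hangs on both drying-stand hooks, and the blower lever was then pushed on to its stop; no verdict came back.

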